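Change the tray from supper to breakfast out of a crowded caddy

TASK

Change the tray from supper to breakfast: the jam jar from the middle of the back row of the wooden caddy goes onto the serving tray, and the salt shaker from the tray goes into the caddy cell that the jam leaves. The sauce bottle and the pepper mill stand in the way, so first stand both aside on the cork mat, and when jam and salt have changed places put each of the two back into the very cell it came from. Everything stands upright, the glass jam jar is set down gently, nothing is knocked over, and the food tin and the two spice jars stay where they are.

Things in the scene. Friction and masses are not known exactly. Their poses are not given: they have to be found in the camera images.
- sauce: Clear sauce bottle with dark contents, a label and a yellow cap, 57 mm across, 211 mm tall, 0.47 kg; stands in one of the two front cells of the caddy. Origin: centre of its underside, z up. Above its shoulder (112 to 140 mm up) neck and cap are 32 mm across right up to the top: take it there (about 176 mm up).
- mill: Wooden pepper mill, round, 58 mm across at the foot, 170 mm tall, 0.18 kg; stands in the other front cell of the caddy. Origin: centre of its underside, z up. Its rounded head, 48 mm across, spans 117 to 159 mm up, narrowing above 140, with a 12 mm wide knob on top: take it by the head (about 131 mm up).
- jam: Glass jam jar with a dark lid, 115 mm tall, 0.45 kg; body 60 mm wide along its own x, 68 mm along its own y; lid 61 mm across, 104 to 115 mm up. Stands in the middle cell of the caddy's back row, turned roughly like the caddy, with a spice jar 10 mm from it on either side. Origin: centre of its underside, z up. Grip it below the lid, about 80 mm up, fingers closing along the caddy's x.
- salt: Small salt shaker of clear glass with a grey domed top, 44 mm across up to 74 mm, the top 34 mm across, 90 mm tall, 0.1 kg; stands on the tray, in the half towards the tray's +y, near its front edge. Origin: centre of its underside, z up.
- caddy: Wooden caddy, fixed, 166 (its x, away from the robot) by 202 mm (its y). Origin: centre of underside. Inner floor 8 mm up. Front row: two cells 70 (x) by 90 mm (y), centres (x, y) = (-40, +-48) mm. Back row, x 1 to 75 mm: middle cell 74 by 74 mm, centre (38, 0), the jam's; outer cells 50 mm wide, y = +-68. Walls 6-8 mm; tops above the worktop: front and back 52, dividers 50, ends (y +-97) 75 mm.
- mat: Plain cork pot mat, fixed, 125 mm (its x) by 172 mm (its y), 8 mm thick, lying on the worktop in front of the microwave (a fixed box 282 mm high, its front at world x = 0.59 m, from y = +0.06 m to the right). Origin: centre of its underside. The side area for bottle and mill: they stand well about 85 mm apart along its y.
- tray: Small dark wooden serving tray, fixed, 130 mm (its x) by 200 mm (its y), floor 6 mm up, rim 7 mm thick and 17 mm high, a low brass bow handle (27 mm high) over each y end; lies in front of the microwave, left or right of the mat (a tall fridge stands to the right of y = -0.47 m). Origin: centre of its underside. Inside, 116 by 186 mm; the half towards its -y is empty.
- tin: Bystander: small food tin, 57 mm across, 72 mm tall, near the front edge of the worktop between the caddy and the tray or mat. Origin: centre of its underside.
- spice_l: Bystander: spice jar with a green cap, 44 mm across, 100 mm tall, in one outer cell of the caddy's back row. Origin: centre of its underside.
- spice_r: Bystander: spice jar with a red cap, 46 mm across, 109 mm tall, in the other outer cell of the caddy's back row. Origin: centre of its underside.

How it is judged:
On the way, in this order (a step that is already met when the one before it is completed fails the run):
1. The sauce bottle and the pepper mill both stand upright on the cork mat, let go (x of sauce in the frame of mat between -0.061 and 0.061 m and y of sauce in the frame of mat between -0.084 and 0.084 m and z of sauce in the frame of mat between 0.003 and 0.013 m and angle between each of sauce, mill's own z axis and vertical below 0.12 rad and linear speed of each of sauce, mill below 0.02 m/s and contact force between the fingers and sauce below 0.3 N and x of mill in the frame of mat between -0.061 and 0.061 m and y of mill in the frame of mat between -0.084 and 0.084 m and z of mill in the frame of mat between 0.003 and 0.013 m and contact force between the fingers and mill below 0.3 N), for 0.2 s.
2. The jam jar stands on the tray and the salt shaker in the middle cell of the caddy's back row, both upright and let go (x of jam in the frame of tray between -0.05 and 0.05 m and y of jam in the frame of tray between -0.088 and 0.088 m and z of jam in the frame of tray between 0.002 and 0.011 m and angle between each of jam, salt's own z axis and vertical below 0.12 rad and x of salt in the frame of caddy between 0.012 and 0.064 m and y of salt in the frame of caddy between -0.03 and 0.03 m and z of salt in the frame of caddy between 0.004 and 0.013 m and linear speed of each of jam, salt below 0.02 m/s and contact force between the fingers and jam below 0.3 N and contact force between the fingers and salt below 0.3 N), for 0.2 s.
At the end, for the whole second after the job is handed in: The jam jar stands upright on the tray's floor, the salt shaker upright on the floor of the middle cell of the caddy's back row, and the sauce bottle and the pepper mill upright within 25 mm of where each stood at the start (each in its own cell); all let go and at rest (tilt under 0.12 rad) (x of jam in the frame of tray between -0.05 and 0.05 m and y of jam in the frame of tray between -0.088 and 0.088 m and z of jam in the frame of tray between 0.002 and 0.011 m and angle between each of jam, salt, sauce, mill's own z axis and vertical below 0.12 rad and x of salt in the frame of caddy between 0.012 and 0.064 m and y of salt in the frame of caddy between -0.03 and 0.03 m and z of salt in the frame of caddy between 0.004 and 0.013 m and distance of each of sauce, mill from where it was at the start of the episode below 0.025 m and linear speed of each of sauce, mill, jam, salt below 0.02 m/s); the robot touches nothing.
It fails at once if The sauce bottle, pepper mill, jam jar or salt shaker is tipped over (angle between any of sauce, mill, jam, salt's own z axis and vertical above 0.7 rad).
It fails at once if The food tin or a spice jar is pushed more than 25 mm from its place (distance of any of tin, spice_l, spice_r from where it was at the start of the episode above 0.025 m).
It fails at once if The jam jar is dropped or banged down on the tray (over 80 N) (contact force between jam and tray above 80 N).
It also fails if it takes over 147 s, if anything falls off the work surface, if the arm or the gripper's body presses on something with over 40 N, if the wrist force passes 120 N, or if a joint passes its speed limit or range.

ROBOT

A 6-joint arm with a two-finger parallel gripper is mounted at the origin on a cart in front of the work surface, level with it; the furniture and walls round the work are solid. World frame = base frame: x ahead of the robot, y to its left, z up, the work surface at z = 0. Lengths are in m, angles in rad, forces in N, time in s.
With the tool pointing down it reaches from about 0.35 to 0.975 m from the base axis. Payload 4.9 kg.
Tool frame: the origin (TCP) lies on the centre line of the jaws, within the pads' length; the fingertips stand manip.tip_reach ahead of it and the grasp point (between the pads) is the TCP (manip.tip_reach is the distance from the TCP to the fingertips, in m); z points along the fingers, y is the line along which they close (so a half turn about z gives the same grasp; the last joint's range is limited). The gripper opens to 85 mm and grips with 20 to 120 N. Pads are 22 mm wide; open, the fingers measure 114 mm over their backs; the gripper's body (76 mm by 85 mm) begins 54 mm behind the grasp point. The pads swing forward as they close: fully open they stand 13 mm farther back than shut.
Start: joints at [1.077, 0.053, 1.613, -0, 1.476, -0.119], TCP at [0.229, 0.582, 0.25] pointing down, gripper open.
Joint ranges: [-3.01, 3.01], [-1.01, 2.22], [0.06, 2.58], [-1.02, 4.17], [0.09, 2.62], [-3.14, 3.14]. Speed limits (rad/s): [2.57, 2.57, 3.14, 3.14, 3.14, 3.14].

INTERFACE

Orientations are given as a unit quaternion [w, x, y, z].
In Python, from plant import manip gives the robot as it stands. The module is installed in compiled form; this text tells all that it offers.
- The arm moves only by the tool move_arm, never from a script. Its argument "rows" is a list of rows, each a list of 7 numbers: the shift along the tool's x, y, z in cm, then the turn, a rotation vector about the tool's x, y, z in degrees, then the opening, from -1 (shut) to 1 (fully open). In form: [[tx, ty, tz, ax, ay, az, jaw], ...]. A call has 1 to 20 rows; each row shifts and turns the commanded pose from where the row before left it, along the tool's axes as they then stand; what a row does not reach is not made up. A row lasts 1/12 s, in which the tool goes at most 41.7 mm and 7.16 degrees, less where a joint would pass 70% of its speed; a pose out of reach is approached as far as the arm can. A call is refused whole if a number of a shift passes 4.17 or a number of a turn 7.16, either way. A call with a gripper value outside its range is refused whole. The fingers move at their own pace and stop on an object; the grip force is fixed at half the most. Time passes only in rows, so rows that do not move let the fingers close. It gives the time, the measured TCP pose, the force, the opening and the grip force at its end, in the units of the state.
- manip.state(): the state, without advancing time (a new reading comes with each control period).
- manip.grab_frame(name): name is "side" or "top" or "wrist"; returns a dict with "img" (384x512x3 uint8, blue, green, red), "mtx" (3x3 intrinsics, pixels), "R" (3x3) and "t" (3): a world point X has camera coordinates R X + t. Camera axes: x right, y down, z forward; pixel columns grow to the right and rows downward; lengths in m; the calibration is good to about 2 mm. A picture is of the moment at which its call begins. There is no depth.
- manip.job_done(): hands the job in; it is judged then, once.
The state is a dict: "time": time; "joint_pos": joint angles; "joint_vel": joint speeds; "joint_efforts": joint torques, N m; "tool_pos": TCP position; "tool_rot": TCP orientation; "contact_force": force on the tool from outside, world axes, zero at the start; "ft_torque": the same for the moment, N m; "gripper_width": opening from 0.0 (shut) to 1.0 (fully open); "grasp_force": force on a finger pad.
Only numpy, scipy, OpenCV 4.12 (cv2) and the standard library are available. Lean on these libraries where they do the work, as an engineer would, in place of code of your own. Each camera call takes 0.05 s, during which the arm holds its last target. There are 200 camera calls.

## Working session

There is one attempt and no reset: what is moved stays moved. The work goes in short steps, Python scripts to look and compute and a tool call to move; the robot and the scene stay as the last step left them, time stands still between calls to the robot, and variables do not carry over. Pictures are saved under pics/ and viewed, at most 14 in all, crops included, and the job is handed in when it is done.

Besides the shell and the picture viewer there is one more tool, called after "Request:" as name(argument=value, ...) on one line, values as JSON. move_arm: Moves the arm, as the interface text tells. Its arguments: {"type":"object","properties":{"rows":{"type":"array","items":{"type":"array","items":{"type":"number"}}}},"required":["rows"]}

```bash
mkdir -p pics; python3 - <<'E'
from plant import manip
import cv2,numpy as np
s=manip.state(); print({k:np.round(v,3) for k,v in s.items()}, manip.tip_reach)
for n in ("top","side","wrist"):
    f=manip.grab_frame(n); cv2.imwrite(f"pics/{n}0.png",f["img"])
    np.savez(f"pics/{n}0.npz",**f)
    print(n,f["mtx"].round(1).tolist(),(-f["R"].T@f["t"]).round(3),f["R"].round(2).tolist())
E
```

```text
{'time': np.float64(0.0), 'joint_pos': array([ 1.077,  0.053,  1.614,  0.   ,  1.476, -0.119]), 'joint_vel': array([ 0.   , -0.001, -0.001,  0.001, -0.001, -0.   ]), 'joint_efforts': array([-1.0000e-03, -3.9368e+01, -3.7018e+01, -0.0000e+00,  7.0000e-03,
        0.0000e+00]), 'tool_pos': array([0.228, 0.581, 0.249]), 'tool_rot': array([-0.   ,  0.186,  0.982, -0.001]), 'contact_force': array([-0.092,  0.957,  0.642]), 'ft_torque': array([-0.047,  0.031, -0.063]), 'grasp_force': np.float64(0.0), 'gripper_width': np.float64(1.001)} 0.019
top [[358.1, 0.0, 257.0], [0.0, 358.1, 190.4], [0.0, 0.0, 1.0]] [0.455 0.013 1.107] [[-0.01, -1.0, -0.0], [-1.0, 0.01, -0.09], [0.09, 0.0, -1.0]]
side [[488.0, 0.0, 256.7], [0.0, 488.0, 192.5], [0.0, 0.0, 1.0]] [1.14  0.854 0.755] [[-0.85, 0.53, 0.01], [0.29, 0.48, -0.83], [-0.45, -0.7, -0.56]]
wrist [[276.9, 0.0, 249.9], [0.0, 276.9, 186.6], [0.0, 0.0, 1.0]] [0.158 0.61  0.373] [[0.37, 0.93, -0.0], [0.89, -0.35, 0.3], [0.28, -0.11, -0.95]]
```

View pics/top0.png

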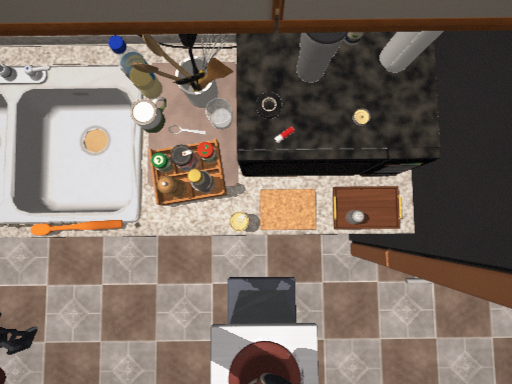

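View pics/side0.png

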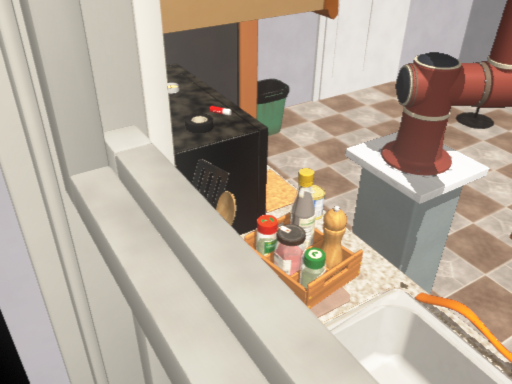

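Top view: the caddy is at columns 148–226, rows 140–205. The sauce is the yellow cap at (195,176), the mill is at (166,184), the jam lid at (182,155), the mat at cols 260–316, and the tray at cols 333–402 with the salt at (357,216). I'll zoom in.

```bash
python3 - <<'E'
import cv2,numpy as np
a=cv2.imread("pics/top0.png")
c1=cv2.resize(a[132:212,140:240],None,fx=6,fy=6,interpolation=cv2.INTER_CUBIC)
cv2.imwrite("pics/crop1.png",c1)
c2=cv2.resize(a[178:238,222:412],None,fx=4.2,fy=4.2,interpolation=cv2.INTER_CUBIC)
cv2.imwrite("pics/crop2.png",c2)
E
```

```text
(no output)
```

View pics/crop1.png

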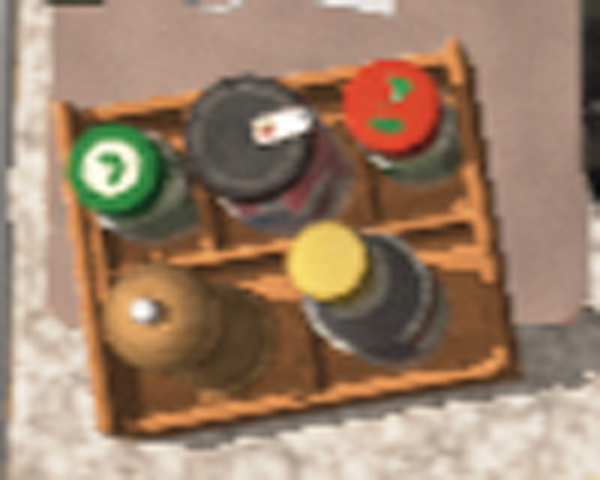

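View pics/crop2.png

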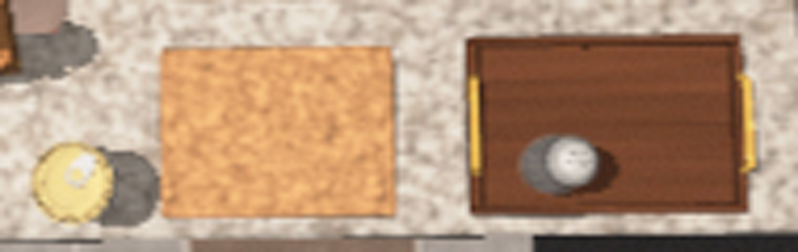

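Crop 1 shows the caddy turned by about 9°: mill knob (147,310), sauce cap (328,262), jam lid (250,137), red cap (392,107), green cap (116,168). Crop 2 shows the mat at (162–393, 47–216), the tray at (468–745, 37–212) and the salt at (572,160).

```bash
cat > h.py <<'E'
import cv2,numpy as np
from scipy.spatial.transform import Rotation as Ro
def ray(f,u,v):
    d=np.linalg.inv(f["mtx"])@[u,v,1.]; R=f["R"]
    return -R.T@f["t"], R.T@d
def onz(f,u,v,z):
    c,d=ray(f,u,v); return c+d*(z-c[2])/d[2]
def tri(f,p,g,q):
    A=[];b=[]
    for h,(u,v) in((f,p),(g,q)):
        c,d=ray(h,u,v); d=d/np.linalg.norm(d); P=np.eye(3)-np.outer(d,d); A.append(P); b.append(P@c)
    A=np.vstack(A); b=np.hstack(b); x=np.linalg.lstsq(A,b,rcond=None)[0]
    return x, np.linalg.norm(A@x-b)
def blob(img,lo,hi,box):
    x0,y0,x1,y1=box; h=cv2.cvtColor(img,cv2.COLOR_BGR2HSV)[y0:y1,x0:x1]
    m=cv2.inRange(h,lo,hi); n,l,s,c=cv2.connectedComponentsWithStats(m); i=1+np.argmax(s[1:,4])
    return c[i]+[x0,y0], s[i]
E
python3 - <<'E'
from h import *
T=np.load("pics/top0.npz");S=np.load("pics/side0.npz")
c1=lambda x,y:((x+.5)/6-.5+140,(y+.5)/6-.5+132)
c2=lambda x,y:((x+.5)/4.2-.5+222,(y+.5)/4.2-.5+178)
P=lambda n,p,z:print(n,onz(T,*p,z).round(4))
for n,x,y,z in[("jam",250,137,.123),("mill",147,310,.178),("sauce",328,262,.219),("red",392,107,.117),("green",116,168,.108),
 ("cTL",63,105,.075),("cTR",455,45,.075),("cBL75",106,428,.075),("cBR75",508,370,.075),("cBL52",116,432,.052)]:P(n,c1(x,y),z)
for n,x,y,z in[("tTL",468,38,.017),("tTR",740,36,.017),("tBR",748,212,.017),("tBL",472,213,.017),("mTL",162,48,.008),("mTR",391,46,.008),("mBR",395,215,.008),("mBL",163,217,.008),("salt",572,160,.096),("tin",73,183,.072)]:P(n,c2(x,y),z)
for n,p in[("yl",((20,120,120),(35,255,255),(185,165,210,192),(290,160,325,190))),("green",((50,100,40),(80,255,255),(145,145,175,175),(295,240,330,275)))]:
    a=blob(T["img"],p[0],p[1],p[2]);b=blob(S["img"],p[0],p[1],p[3]);print(n,a,b,tri(T,a[0],S,b[0]))
print(tri(T,c1(147,310),S,(337,211)), tri(T,c1(250,137),S,(291,234.5)))
im=S["img"][150:310,240:370];cv2.imwrite("pics/crop3.png",cv2.resize(im,None,fx=3.7,fy=3.7,interpolation=cv2.INTER_CUBIC))
E
```

```text
jam [0.649  0.2249 0.123 ]
mill [0.5624 0.2573 0.178 ]
sauce [0.5769 0.1713 0.219 ]
red [0.6637 0.1599 0.117 ]
green [0.638  0.2911 0.108 ]
cTL [0.6754 0.3266 0.075 ]
cTR [0.7029 0.1354 0.075 ]
cBL75 [0.5175 0.3033 0.075 ]
cBR75 [0.5432 0.1099 0.075 ]
cBL52 [0.5168 0.3049 0.052 ]
tTL [ 0.5646 -0.2173  0.017 ]
tTR [ 0.5638 -0.4151  0.017 ]
tBR [ 0.4364 -0.4148  0.017 ]
tBL [ 0.4379 -0.2163  0.017 ]
mTL [0.5607 0.0054 0.008 ]
mTR [ 0.5602 -0.1626  0.008 ]
mBR [ 0.437  -0.1623  0.008 ]
mBL [0.4374 0.0061 0.008 ]
salt [ 0.4737 -0.2677  0.096 ]
tin [0.4623 0.0679 0.072 ]
yl (array([194.21969697, 175.07575758]), array([  3,   4,  13,  13, 132], dtype=int32)) (array([305.82945736, 177.08914729]), array([  9,   8,  15,  19, 258], dtype=int32)) (array([0.57916263, 0.17365465, 0.20594123]), np.float64(5.14633953606449e-05))
green (array([159.92592593, 160.31481481]), array([  7,   8,  16,  15, 108], dtype=int32)) (array([314.20987654, 259.81481481]), array([ 10,   8,  20,  21, 243], dtype=int32)) (array([0.63842199, 0.29298161, 0.09187323]), np.float64(0.0006293490379109696))
(array([0.56301371, 0.26119074, 0.16578914]), np.float64(0.0015090530836177319)) (array([0.65007948, 0.22651983, 0.11645055]), np.float64(0.00047747900075939325))
```

View pics/crop3.png

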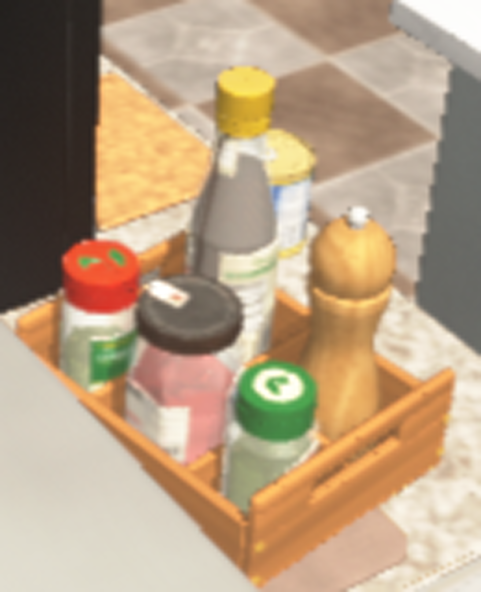

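Crop 3 shows everything upright in the caddy, with the jam lid between the red and green spice jars. The measurements agree with the given geometry: caddy at about (0.610, 0.219) with yaw about 8.3°, jam where expected, mat centre (0.499, −0.078), tray centre (0.501, −0.316). Next I raise the tool and turn the jaws to the caddy's x.

Request:
move_arm(rows=[[0, 0, -0.6, 0, 0, 6.02, 1], [0, 0, -0.6, 0, 0, 6.02, 1], [0, 0, -0.6, 0, 0, 6.02, 1], [0, 0, -0.6, 0, 0, 6.02, 1], [0, 0, -0.6, 0, 0, 6.02, 1], [0, 0, -0.6, 0, 0, 6.02, 1], [0, 0, -0.6, 0, 0, 6.02, 1], [0, 0, -0.6, 0, 0, 6.02, 1], [0, 0, -0.6, 0, 0, 6.02, 1], [0, 0, -0.6, 0, 0, 6.02, 1], [0, 0, 0, 0, 0, 0, 1], [0, 0, 0, 0, 0, 0, 1]])

```text
time: 1.15
tool_pos: [0.2288, 0.5816, 0.3103]
tool_rot: [-0.0, 0.653, 0.757, 0.0]
contact_force: [-0.1, -0.5, 0.1]
gripper_width: 0.999
grasp_force: 0.0
```

```bash
cat > go.py <<'E'
# go.py x y z : shift to the goal in tool axes (cm)
import sys; from plant import manip; from h import *
s=manip.state(); q=s["tool_rot"]; M=Ro.from_quat([*q[1:],q[0]]).as_matrix()
for a in sys.argv[1:]:
    g=np.array([float(v) for v in a.split(",")]); print(a,"cm",((M.T@(g-s["tool_pos"]))*100).round(2))
print("t",round(float(s["time"]),2),"pos",s["tool_pos"].round(4),"yhead",np.degrees(np.arctan2(M[1,1],M[0,1])).round(2),"tilt",M[:,2].round(4),"F",s["contact_force"].round(1),"w",round(float(s["gripper_width"]),3),"g",round(float(s["grasp_force"]),1),"q",s["joint_pos"].round(2))
E
python3 go.py .577,.172,.30
```

```text
.577,.172,.30 cm [-45.65  28.4    1.02]
t 1.15 pos [0.2288 0.5816 0.3103] yhead 8.48 tilt [ 1.e-04  1.e-04 -1.e+00] F [-0.1 -0.5  0.1] w 0.999 g 0.0 q [1.08 0.02 1.54 0.   1.57 0.93]
```

Request:
move_arm(rows=[[-3.04, 1.89, 0, 0, 0, 0, 1], [-3.04, 1.89, 0, 0, 0, 0, 1], [-3.04, 1.89, 0, 0, 0, 0, 1], [-3.04, 1.89, 0, 0, 0, 0, 1], [-3.04, 1.89, 0, 0, 0, 0, 1], [-3.04, 1.89, 0, 0, 0, 0, 1], [-3.04, 1.89, 0, 0, 0, 0, 1], [-3.04, 1.89, 0, 0, 0, 0, 1], [-3.04, 1.89, 0, 0, 0, 0, 1], [-3.04, 1.89, 0, 0, 0, 0, 1], [-3.04, 1.89, 0, 0, 0, 0, 1], [-3.04, 1.89, 0, 0, 0, 0, 1], [-3.04, 1.89, 0, 0, 0, 0, 1], [-3.04, 1.89, 0, 0, 0, 0, 1], [-3.04, 1.89, 0, 0, 0, 0, 1], [0, 0, 0, 0, 0, 0, 1], [0, 0, 0, 0, 0, 0, 1]])

```text
time: 2.57
tool_pos: [0.5758, 0.1699, 0.309]
tool_rot: [-0.001, 0.654, 0.756, -0.001]
contact_force: [-0.8, -0.2, 0.1]
gripper_width: 0.999
grasp_force: 0.0
```

```bash
python3 go.py .577,.172,.184; python3 - <<'E'
from h import *; from plant import manip
f=manip.grab_frame("wrist"); np.savez("pics/w1.npz",**f); cv2.imwrite("pics/w1.png",f["img"])
E
```

```text
.577,.172,.184 cm [ 0.18  0.18 12.5 ]
t 2.57 pos [0.5758 0.1699 0.309 ] yhead 8.26 tilt [-2.2e-03 -1.0e-04 -1.0e+00] F [-0.8 -0.2  0.1] w 0.999 g 0.0 q [ 0.16 -0.03  1.6   0.    1.57  0.02]
```

View pics/w1.png

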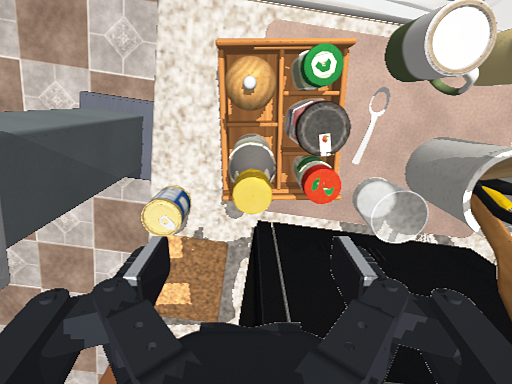

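Wrist view: sauce cap (253,192), mill knob (249,84), jam lid (323,127), green cap (323,65), red cap (321,185), caddy corners (219,40), (355,39), (339,199), (223,199).

```bash
python3 - <<'E'
from h import *
W=np.load("pics/w1.npz");T=np.load("pics/top0.npz")
for n,p,z in[("sauce",(253,192),.219),("mill",(249,84),.178),("jam",(323,127),.123),("green",(323,65),.108),("red",(321,185),.117),("c1",(219,40),.075),("c2",(355,39),.075),("c3",(339,199),.075),("c4",(223,199),.075)]: print(n,onz(W,*p,z).round(4))
print(tri(T,(164.1,183.2),W,(249,84)),tri(T,(194.2,175.1),W,(253,192)),tri(T,(181.3,154.4),W,(323,127)))
E
```

```text
sauce [0.5774 0.1757 0.219 ]
mill [0.5619 0.259  0.178 ]
jam [0.6479 0.2296 0.123 ]
green [0.6374 0.2931 0.108 ]
red [0.6622 0.1626 0.117 ]
c1 [0.5193 0.3068 0.075 ]
c2 [0.6753 0.3305 0.075 ]
c3 [0.7039 0.1355 0.075 ]
c4 [0.5465 0.1125 0.075 ]
(array([0.56245951, 0.25885163, 0.17324725]), np.float64(0.0010233683808830477)) (array([0.5781498 , 0.17291606, 0.21069604]), np.float64(0.00037832500220201965)) (array([0.65271913, 0.22867487, 0.104862  ]), np.float64(5.6550421313951214e-05))
```

Request:
move_arm(rows=[[0.3, 0.18, 0, 0, 0, 0, 1], [0, 0, 1.25, 0, 0, 0, 1], [0, 0, 1.25, 0, 0, 0, 1], [0, 0, 1.25, 0, 0, 0, 1], [0, 0, 1.25, 0, 0, 0, 1], [0, 0, 1.25, 0, 0, 0, 1], [0, 0, 1.25, 0, 0, 0, 1], [0, 0, 1.25, 0, 0, 0, 1], [0, 0, 1.25, 0, 0, 0, 1], [0, 0, 1.25, 0, 0, 0, 1], [0, 0, 1.2, 0, 0, 0, 1], [0, 0, 0, 0, 0, 0, 1], [0, 0, 0, 0, 0, 0, -1], [0, 0, 0, 0, 0, 0, -1], [0, 0, 0, 0, 0, 0, -1], [0, 0, 0, 0, 0, 0, -1], [0, 0, 0, 0, 0, 0, -1], [0, 0, 0, 0, 0, 0, -1], [0, 0, 0, 0, 0, 0, -1], [0, 0, 0, 0, 0, 0, -1]])

```text
time: 4.28
tool_pos: [0.5773, 0.1748, 0.1871]
tool_rot: [0.001, 0.654, 0.757, 0.001]
contact_force: [-1.0, -0.1, 5.9]
gripper_width: 0.356
grasp_force: 60.3
```

```bash
python3 go.py
```

```text
t 4.28 pos [0.5773 0.1748 0.1871] yhead 8.32 tilt [ 1.8e-03  3.0e-04 -1.0e+00] F [-1.  -0.1  5.9] w 0.356 g 60.3 q [0.17 0.05 1.73 0.   1.37 0.03]
```

Request:
move_arm(rows=[[0, 0, -0.6, 0, 0, 0, -1], [0, 0, -1.2, 0, 0, 0, -1], [0, 0, -1.5, 0, 0, 0, -1], [0, 0, -1.5, 0, 0, 0, -1], [0, 0, -1.5, 0, 0, 0, -1], [0, 0, -1.5, 0, 0, 0, -1], [0, 0, -1.5, 0, 0, 0, -1], [0, 0, -1.2, 0, 0, 0, -1], [0, 0, -0.6, 0, 0, 0, -1], [0, 0, 0, 0, 0, 0, -1], [0.15, -0.9, 0, 0, 0, 0, -1], [0.24, -1.6, 0, 0, 0, 0, -1], [0.24, -1.7, 0, 0, 0, 0, -1], [0.24, -1.7, 0, 0, 0, 0, -1], [0.24, -1.6, 0, 0, 0, 0, -1], [0.12, -0.9, 0, 0, 0, 0, -1], [0, 0, 0, 0, 0, 0, -1], [0, 0, 0, 0, 0, 0, -1]])

```text
time: 5.78
tool_pos: [0.4914, 0.1747, 0.2962]
tool_rot: [-0.0, 0.654, 0.757, -0.0]
contact_force: [0.4, -0.4, -4.3]
gripper_width: 0.356
grasp_force: 60.4
```

```bash
python3 go.py .492,-.121,.31
```

```text
.492,-.121,.31 cm [-29.26  -4.23  -1.38]
t 5.78 pos [0.4914 0.1747 0.2962] yhead 8.34 tilt [-2.e-04 -2.e-04 -1.e+00] F [ 0.4 -0.4 -4.3] w 0.356 g 60.4 q [ 0.2  -0.22  1.79 -0.    1.57  0.05]
```

Weight felt is about 4.3 N, as expected for the bottle.

Request:
move_arm(rows=[[-1.0, -0.15, 0, 0, 0, 0, -1], [-1.6, -0.23, 0, 0, 0, 0, -1], [-2.0, -0.29, 0, 0, 0, 0, -1], [-2.0, -0.29, 0, 0, 0, 0, -1], [-2.0, -0.29, 0, 0, 0, 0, -1], [-2.0, -0.29, 0, 0, 0, 0, -1], [-2.0, -0.29, 0, 0, 0, 0, -1], [-2.0, -0.29, 0, 0, 0, 0, -1], [-2.0, -0.29, 0, 0, 0, 0, -1], [-2.0, -0.29, 0, 0, 0, 0, -1], [-2.0, -0.29, 0, 0, 0, 0, -1], [-2.0, -0.29, 0, 0, 0, 0, -1], [-2.0, -0.29, 0, 0, 0, 0, -1], [-2.0, -0.29, 0, 0, 0, 0, -1], [-1.6, -0.23, 0, 0, 0, 0, -1], [-1.0, -0.15, 0, 0, 0, 0, -1], [0, 0, 0, 0, 0, 0, -1], [0, 0, 0, 0, 0, 0, -1]])

```text
time: 7.28
tool_pos: [0.4922, -0.1208, 0.2966]
tool_rot: [-0.0, 0.654, 0.756, 0.0]
contact_force: [-1.2, -0.6, -4.1]
gripper_width: 0.353
grasp_force: 60.4
```

```bash
python3 go.py .492,-.121,.1885
```

```text
.492,-.121,.1885 cm [-0.03 -0.02 10.81]
t 7.28 pos [ 0.4922 -0.1208  0.2966] yhead 8.25 tilt [-4.e-04  8.e-04 -1.e+00] F [-1.2 -0.6 -4.1] w 0.353 g 60.4 q [-0.39 -0.26  1.82  0.    1.58 -0.53]
```

Request:
move_arm(rows=[[0, 0, 0.8, 0, 0, 0, -1], [0, 0, 1.5, 0, 0, 0, -1], [0, 0, 1.5, 0, 0, 0, -1], [0, 0, 1.5, 0, 0, 0, -1], [0, 0, 1.5, 0, 0, 0, -1], [0, 0, 1.5, 0, 0, 0, -1], [0, 0, 1.0, 0, 0, 0, -1], [0, 0, 0.6, 0, 0, 0, -1], [0, 0, 0.4, 0, 0, 0, -1], [0, 0, 0.3, 0, 0, 0, -1], [0, 0, 0.2, 0, 0, 0, -1], [0, 0, 0.1, 0, 0, 0, -1], [0, 0, 0, 0, 0, 0, -1], [0, 0, 0, 0, 0, 0, -1]])

```text
time: 8.45
tool_pos: [0.4924, -0.1205, 0.1884]
tool_rot: [0.0, 0.654, 0.757, 0.0]
contact_force: [0.1, 0.4, -3.5]
gripper_width: 0.357
grasp_force: 60.3
```

```bash
python3 go.py
```

```text
t 8.45 pos [ 0.4924 -0.1205  0.1884] yhead 8.32 tilt [ 9.e-04 -4.e-04 -1.e+00] F [ 0.1  0.4 -3.5] w 0.357 g 60.3 q [-0.39 -0.19  1.95  0.    1.38 -0.53]
```

Request:
move_arm(rows=[[0, 0, 0.1, 0, 0, 0, -1], [0, 0, 0.1, 0, 0, 0, -1], [0, 0, 0, 0, 0, 0, -1], [0, 0, 0, 0, 0, 0, -1]])

```text
time: 8.78
tool_pos: [0.4926, -0.1207, 0.1871]
tool_rot: [0.001, 0.654, 0.757, 0.0]
contact_force: [-1.5, -0.5, 2.6]
gripper_width: 0.355
grasp_force: 61.0
```

Touching down. I release, rise, and move to the mill.

Request:
move_arm(rows=[[0, 0, 0, 0, 0, 0, -0.1], [0, 0, 0, 0, 0, 0, 0.1], [0, 0, 0, 0, 0, 0, 0.3], [0, 0, 0, 0, 0, 0, 0.5], [0, 0, 0, 0, 0, 0, 0.6], [0, 0, 0, 0, 0, 0, 0.6], [0, 0, -1, 0, 0, 0, 0.6], [0, 0, -2, 0, 0, 0, 0.6], [0, 0, -2, 0, 0, 0, 0.6], [0, 0, -2, 0, 0, 0, 0.6], [0, 0, -2, 0, 0, 0, 0.6], [0, 0, 0, 0, 0, 0, 0.6], [0, 0, 0, 0, 0, 0, 0.6]])

```text
time: 9.87
tool_pos: [0.4929, -0.1207, 0.2778]
tool_rot: [0.002, 0.654, 0.757, 0.001]
contact_force: [0.8, 0.1, -0.4]
gripper_width: 0.8
grasp_force: 0.0
```

```bash
python3 go.py .53,.258,.27; python3 - <<'E'
from h import *; from plant import manip
f=manip.grab_frame("wrist"); g=manip.grab_frame("top"); cv2.imwrite("pics/w2.png",np.hstack([cv2.resize(f["img"],(400,300)),cv2.resize(g["img"][120:270,190:390],(400,300))]))
E
```

```text
.53,.258,.27 cm [36.93  9.16  0.74]
t 9.87 pos [ 0.4929 -0.1207  0.2778] yhead 8.33 tilt [ 0.0034 -0.0014 -1.    ] F [ 0.8  0.1 -0.4] w 0.8 g 0.0 q [-0.39 -0.25  1.85 -0.    1.54 -0.53]
```

View pics/w2.png

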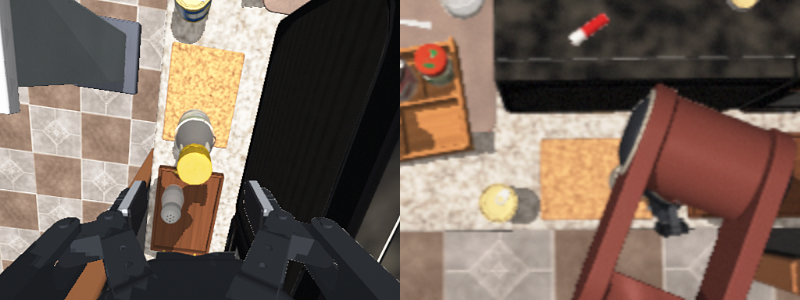

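Wrist view (left half): the bottle stands upright on the mat with its cap at about (195,165); the jaws are clear. On to the mill.

Request:
move_arm(rows=[[1.2, 0.3, 0, 0, 0, 0, 0.6], [2.3, 0.57, 0, 0, 0, 0, 0.6], [2.8, 0.7, 0, 0, 0, 0, 0.6], [2.8, 0.7, 0, 0, 0, 0, 0.6], [2.8, 0.7, 0, 0, 0, 0, 0.6], [2.8, 0.7, 0, 0, 0, 0, 0.6], [2.8, 0.7, 0, 0, 0, 0, 0.6], [2.8, 0.7, 0, 0, 0, 0, 0.6], [2.8, 0.7, 0, 0, 0, 0, 0.6], [2.8, 0.7, 0, 0, 0, 0, 0.6], [2.8, 0.7, 0, 0, 0, 0, 0.6], [2.8, 0.7, 0, 0, 0, 0, 0.6], [2.3, 0.57, 0, 0, 0, 0, 0.6], [1.8, 0.4, 0, 0, 0, 0, 0.6], [1.0, 0.3, 0, 0, 0, 0, 0.6], [0.3, 0.1, 0, 0, 0, 0, 0.6], [0, 0, 0, 0, 0, 0, 0.6], [0, 0, 0, 0, 0, 0, 0.6]])

```text
time: 11.47
tool_pos: [0.5299, 0.2576, 0.2753]
tool_rot: [-0.0, 0.654, 0.756, -0.001]
contact_force: [-0.1, -0.0, 0.4]
gripper_width: 0.8
grasp_force: 0.0
```

```bash
python3 go.py .5625,.2585,.139
```

```text
.5625,.2585,.139 cm [-0.37  3.25 13.62]
t 11.47 pos [0.5299 0.2576 0.2753] yhead 8.3 tilt [-9.e-04 -8.e-04 -1.e+00] F [-0.1 -0.   0.4] w 0.8 g 0.0 q [ 0.33 -0.04  1.67 -0.    1.52  0.18]
```

Request:
move_arm(rows=[[-0.12, 1.08, 0, 0, 0, 0, 0.6], [-0.12, 1.08, 0, 0, 0, 0, 0.6], [-0.12, 1.08, 0, 0, 0, 0, 0.6], [0, 0, 1.2, 0, 0, 0, 0.6], [0, 0, 1.6, 0, 0, 0, 0.6], [0, 0, 1.6, 0, 0, 0, 0.6], [0, 0, 1.6, 0, 0, 0, 0.6], [0, 0, 1.6, 0, 0, 0, 0.6], [0, 0, 1.6, 0, 0, 0, 0.6], [0, 0, 1.6, 0, 0, 0, 0.6], [0, 0, 1.6, 0, 0, 0, 0.6], [0, 0, 1.1, 0, 0, 0, 0.6], [0, 0, 0, 0, 0, 0, 0.6], [0, 0, 0, 0, 0, 0, 0.6]])

```text
time: 12.63
tool_pos: [0.5623, 0.2589, 0.1397]
tool_rot: [-0.001, 0.654, 0.756, -0.001]
contact_force: [0.5, 0.9, 0.6]
gripper_width: 0.801
grasp_force: 0.0
```

Request:
move_arm(rows=[[0, 0, 0, 0, 0, 0, -1], [0, 0, 0, 0, 0, 0, -1], [0, 0, 0, 0, 0, 0, -1], [0, 0, 0, 0, 0, 0, -1], [0, 0, 0, 0, 0, 0, -1], [0, 0, 0, 0, 0, 0, -1], [0, 0, 0, 0, 0, 0, -1]])

```text
time: 13.22
tool_pos: [0.5637, 0.2597, 0.1427]
tool_rot: [0.001, 0.654, 0.757, 0.001]
contact_force: [-0.0, 0.1, 6.3]
gripper_width: 0.538
grasp_force: 62.0
```

Request:
move_arm(rows=[[0, 0, -0.6, 0, 0, 0, -1], [0, 0, -1.2, 0, 0, 0, -1], [0, 0, -1.5, 0, 0, 0, -1], [0, 0, -1.5, 0, 0, 0, -1], [0, 0, -1.5, 0, 0, 0, -1], [0, 0, -1.5, 0, 0, 0, -1], [0, 0, -1.5, 0, 0, 0, -1], [0, 0, -1.2, 0, 0, 0, -1], [0, 0, -0.6, 0, 0, 0, -1], [0, 0, 0, 0, 0, 0, -1], [0, 0, 0, 0, 0, 0, -1]])

```text
time: 14.13
tool_pos: [0.5626, 0.2592, 0.2517]
tool_rot: [-0.0, 0.654, 0.757, -0.0]
contact_force: [-0.6, -0.5, -2.7]
gripper_width: 0.538
grasp_force: 61.6
```

```bash
python3 go.py .51,.2,.25 .492,-.036,.25
```

```text
.51,.2,.25 cm [-5.1  -6.06  0.17]
.492,-.036,.25 cm [-28.19 -11.26   0.17]
t 14.13 pos [0.5626 0.2592 0.2517] yhead 8.33 tilt [-2.e-04 -0.e+00 -1.e+00] F [-0.6 -0.5 -2.7] w 0.538 g 61.6 q [0.31 0.04 1.62 0.   1.48 0.17]
```

Request:
move_arm(rows=[[-1.0, -0.4, 0, 0, 0, 0, -1], [-2.0, -0.8, 0, 0, 0, 0, -1], [-2.0, -0.8, 0, 0, 0, 0, -1], [-2.0, -0.8, 0, 0, 0, 0, -1], [-2.0, -0.8, 0, 0, 0, 0, -1], [-2.0, -0.8, 0, 0, 0, 0, -1], [-2.0, -0.8, 0, 0, 0, 0, -1], [-2.0, -0.8, 0, 0, 0, 0, -1], [-2.0, -0.8, 0, 0, 0, 0, -1], [-2.0, -0.8, 0, 0, 0, 0, -1], [-2.0, -0.8, 0, 0, 0, 0, -1], [-2.0, -0.8, 0, 0, 0, 0, -1], [-2.0, -0.8, 0, 0, 0, 0, -1], [-2.0, -0.8, 0, 0, 0, 0, -1], [-1.2, -0.46, 0, 0, 0, 0, -1], [0, 0, 0, 0, 0, 0, -1], [0, 0, 0, 0, 0, 0, -1]])

```text
time: 15.55
tool_pos: [0.4912, -0.0367, 0.2506]
tool_rot: [-0.001, 0.655, 0.756, -0.0]
contact_force: [0.9, 0.1, -2.8]
gripper_width: 0.537
grasp_force: 61.7
```

```bash
python3 go.py .492,-.036,.1435
```

```text
.492,-.036,.1435 cm [ 0.04  0.1  10.71]
t 15.55 pos [ 0.4912 -0.0367  0.2506] yhead 8.22 tilt [-1.9e-03  7.0e-04 -1.0e+00] F [ 0.9  0.1 -2.8] w 0.537 g 61.7 q [-0.23 -0.27  1.91  0.    1.5  -0.37]
```

Request:
move_arm(rows=[[0, 0, 0.8, 0, 0, 0, -1], [0, 0, 1.5, 0, 0, 0, -1], [0, 0, 1.5, 0, 0, 0, -1], [0, 0, 1.5, 0, 0, 0, -1], [0, 0, 1.5, 0, 0, 0, -1], [0, 0, 1.5, 0, 0, 0, -1], [0, 0, 0.9, 0, 0, 0, -1], [0, 0, 0.5, 0, 0, 0, -1], [0, 0, 0.4, 0, 0, 0, -1], [0, 0, 0.3, 0, 0, 0, -1], [0, 0, 0.2, 0, 0, 0, -1], [0, 0, 0.1, 0, 0, 0, -1], [0, 0, 0, 0, 0, 0, -1], [0, 0, 0, 0, 0, 0, -1]])

```text
time: 16.72
tool_pos: [0.4924, -0.0362, 0.1454]
tool_rot: [0.0, 0.654, 0.757, 0.0]
contact_force: [-0.1, -0.6, -1.7]
gripper_width: 0.536
grasp_force: 61.7
```

Request:
move_arm(rows=[[0, 0, 0.1, 0, 0, 0, -1], [0, 0, 0.1, 0, 0, 0, -1], [0, 0, 0.05, 0, 0, 0, -1], [0, 0, 0, 0, 0, 0, -1], [0, 0, 0, 0, 0, 0, -1]])

```text
time: 17.13
tool_pos: [0.4923, -0.0362, 0.1428]
tool_rot: [0.0, 0.654, 0.757, 0.0]
contact_force: [-1.5, 0.9, 1.0]
gripper_width: 0.535
grasp_force: 62.0
```

Request:
move_arm(rows=[[0, 0, 0, 0, 0, 0, 0.2], [0, 0, 0, 0, 0, 0, 0.4], [0, 0, 0, 0, 0, 0, 0.5], [0, 0, 0, 0, 0, 0, 0.6], [0, 0, 0, 0, 0, 0, 0.6], [0, 0, -1, 0, 0, 0, 0.6], [0, 0, -2, 0, 0, 0, 0.7], [0, 0, -2, 0, 0, 0, 0.8], [0, 0, -2, 0, 0, 0, 1], [0, 0, -2, 0, 0, 0, 1], [0, 0, -2, 0, 0, 0, 1], [0, 0, 0, 0, 0, 0, 1], [0, 0, 0, 0, 0, 0, 1]])

```text
time: 18.22
tool_pos: [0.4929, -0.0362, 0.2543]
tool_rot: [0.002, 0.654, 0.757, 0.001]
contact_force: [-0.5, 0.2, 0.1]
gripper_width: 1.0
grasp_force: 0.0
```

```bash
python3 go.py .53,.2,.25 ; python3 - <<'E'
from h import *; from plant import manip
f=manip.grab_frame("wrist"); g=manip.grab_frame("side"); cv2.imwrite("pics/w3.png",np.hstack([cv2.resize(f["img"],(400,300)),cv2.resize(g["img"],(400,300))]))
E
```

```text
.53,.2,.25 cm [22.84  7.09  0.42]
t 18.22 pos [ 0.4929 -0.0362  0.2543] yhead 8.33 tilt [ 3.6e-03 -8.0e-04 -1.0e+00] F [-0.5  0.2  0.1] w 1.0 g 0.0 q [-0.22 -0.27  1.91 -0.    1.5  -0.37]
```

View pics/w3.png

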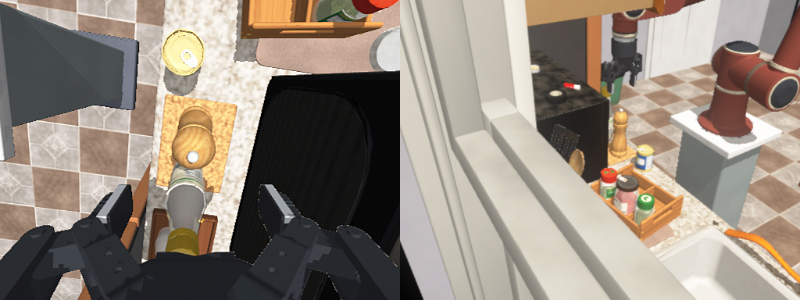

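Both stand upright on the mat, with the mill at (195,130) and the bottle behind it. Now to the jam.

Request:
move_arm(rows=[[1.2, 0.38, 0, 0, 0, 0, 1], [2.4, 0.75, 0, 0, 0, 0, 1], [2.8, 0.87, 0, 0, 0, 0, 1], [2.8, 0.87, 0, 0, 0, 0, 1], [2.8, 0.87, 0, 0, 0, 0, 1], [2.8, 0.87, 0, 0, 0, 0, 1], [2.8, 0.87, 0, 0, 0, 0, 1], [2.6, 0.8, 0, 0, 0, 0, 1], [1.6, 0.5, 0, 0, 0, 0, 1], [0, 1.5, 0, 0, 0, 0, 1], [0, 2.5, 0, 0, 0, 0, 1], [0, 2.5, 0, 0, 0, 0, 1], [0, 1.5, 0, 0, 0, 0, 1], [0, 0, 0, 0, 0, 0, 1], [0, 0, 0, 0, 0, 0, 1]])

```text
time: 19.57
tool_pos: [0.6061, 0.2008, 0.25]
tool_rot: [-0.001, 0.654, 0.757, -0.002]
contact_force: [-0.5, -1.0, -0.0]
gripper_width: 1.004
grasp_force: 0.0
```

```bash
python3 go.py .649,.227,.088 ; python3 - <<'E'
from h import *; from plant import manip
f=manip.grab_frame("wrist"); np.savez("pics/w4.npz",**f); cv2.imwrite("pics/w4.png",f["img"])
E
```

```text
.649,.227,.088 cm [ 1.98  4.69 16.18]
t 19.57 pos [0.6061 0.2008 0.25  ] yhead 8.32 tilt [-4.e-03 -8.e-04 -1.e+00] F [-0.5 -1.  -0. ] w 1.004 g 0.0 q [0.2  0.09 1.58 0.   1.48 0.06]
```

View pics/w4.png

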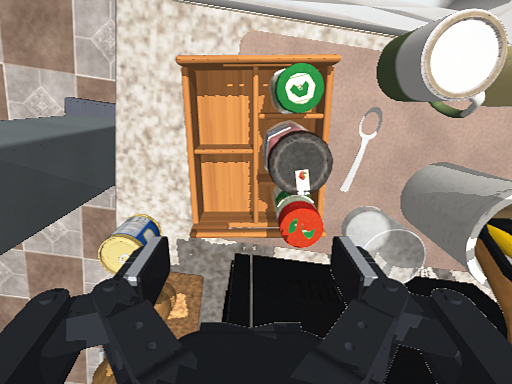

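The wrist view shows empty front cells and the jam lid at (300,164). The caddy wall tops are at (180,60), (338,60), (320,238), (192,236).

```bash
python3 - <<'E'
from h import *
W=np.load("pics/w4.npz");T=np.load("pics/top0.npz");S=np.load("pics/side0.npz")
print(onz(W,300,164,.123),tri(T,(181.3,154.4),W,(300,164)),tri(S,(291,234.5),W,(300,164)))
c=np.array([onz(W,*p,.075) for p in((180,60),(338,60),(320,238),(192,236))]);print(c,c.mean(0))
E
```

```text
[0.64854938 0.22767515 0.123     ] (array([0.65028047, 0.2262773 , 0.11587169]), np.float64(0.0003098132708663233)) (array([0.64983909, 0.22651172, 0.11639003]), np.float64(0.00023135940651170846))
[[0.52044745 0.30421962 0.075     ]
 [0.67503486 0.32675218 0.075     ]
 [0.70032783 0.13283939 0.075     ]
 [0.54824738 0.11298249 0.075     ]] [0.61101438 0.21919842 0.075     ]
```

Request:
move_arm(rows=[[0.6, 1.4, 0, 0, 0, 0, 1], [0.8, 1.9, 0, 0, 0, 0, 1], [0.56, 1.39, 0, 0, 0, 0, 1], [0, 0, 1, 0, 0, 0, 1], [0, 0, 1.5, 0, 0, 0, 1], [0, 0, 1.5, 0, 0, 0, 1], [0, 0, 1.5, 0, 0, 0, 1], [0, 0, 1.5, 0, 0, 0, 1], [0, 0, 1.5, 0, 0, 0, 1], [0, 0, 1.5, 0, 0, 0, 1], [0, 0, 1.2, 0, 0, 0, 1], [0, 0, 1.0, 0, 0, 0, 1], [0, 0, 1.0, 0, 0, 0, 1], [0, 0, 1.0, 0, 0, 0, 1], [0, 0, 1.0, 0, 0, 0, 1], [0, 0, 1.0, 0, 0, 0, 1], [0, 0, 0, 0, 0, 0, 1], [0, 0, 0, 0, 0, 0, 1]])

```text
time: 21.12
tool_pos: [0.6499, 0.2271, 0.0893]
tool_rot: [-0.0, 0.654, 0.757, -0.001]
contact_force: [-0.6, 0.4, -0.4]
gripper_width: 0.997
grasp_force: 0.0
```

```bash
python3 go.py .649,.2268,.088
```

```text
.649,.2268,.088 cm [-0.01 -0.09  0.13]
t 21.12 pos [0.6499 0.2271 0.0893] yhead 8.33 tilt [-1.5e-03 -4.0e-04 -1.0e+00] F [-0.6  0.4 -0.4] w 0.997 g 0.0 q [ 0.23  0.34  1.57 -0.    1.24  0.08]
```

Request:
move_arm(rows=[[0, 0, 0.1, 0, 0, 0, 0.6], [0, 0, 0, 0, 0, 0, 0.4], [0, 0, 0, 0, 0, 0, -1], [0, 0, 0, 0, 0, 0, -1], [0, 0, 0, 0, 0, 0, -1], [0, 0, 0, 0, 0, 0, -1], [0, 0, 0, 0, 0, 0, -1], [0, 0, 0, 0, 0, 0, -1], [0, 0, 0, 0, 0, 0, -1]])

```text
time: 21.87
tool_pos: [0.6506, 0.2273, 0.0906]
tool_rot: [0.0, 0.654, 0.757, 0.0]
contact_force: [-4.1, -0.9, 5.2]
gripper_width: 0.686
grasp_force: 63.4
```

Request:
move_arm(rows=[[0, 0, -0.5, 0, 0, 0, -1], [0, 0, -1.0, 0, 0, 0, -1], [0, 0, -1.5, 0, 0, 0, -1], [0, 0, -1.5, 0, 0, 0, -1], [0, 0, -1.5, 0, 0, 0, -1], [0, 0, -1.5, 0, 0, 0, -1], [0, 0, -1.5, 0, 0, 0, -1], [0, 0, -1.5, 0, 0, 0, -1], [0, 0, -1.5, 0, 0, 0, -1], [0, 0, -2, 0, 0, 0, -1], [0, 0, -2, 0, 0, 0, -1], [0, 0, -2, 0, 0, 0, -1], [0, 0, -2, 0, 0, 0, -1], [0, 0, -2, 0, 0, 0, -1], [0, 0, -2, 0, 0, 0, -1], [0, 0, -2, 0, 0, 0, -1], [0, 0, -1, 0, 0, 0, -1], [0, 0, 0, 0, 0, 0, -1], [0, 0, 0, 0, 0, 0, -1]])

```text
time: 23.45
tool_pos: [0.6504, 0.2272, 0.3599]
tool_rot: [0.0, 0.654, 0.757, 0.0]
contact_force: [-0.2, -0.8, -3.9]
gripper_width: 0.684
grasp_force: 64.2
```

```bash
python3 go.py .50,.19,.36 .496,-.355,.36
```

```text
.50,.19,.36 cm [ -1.51 -15.42  -0.03]
.496,-.355,.36 cm [-5.537e+01 -2.371e+01 -4.000e-02]
t 23.45 pos [0.6504 0.2272 0.3599] yhead 8.33 tilt [ 1.e-03  3.e-04 -1.e+00] F [-0.2 -0.8 -3.9] w 0.684 g 64.2 q [0.23 0.16 1.32 0.   1.66 0.08]
```

Request:
move_arm(rows=[[-0.1, -0.9, 0, 0, 0, 0, -1], [-0.2, -1.8, 0, 0, 0, 0, -1], [-0.2, -2.0, 0, 0, 0, 0, -1], [-0.2, -2.0, 0, 0, 0, 0, -1], [-0.2, -2.0, 0, 0, 0, 0, -1], [-0.2, -2.0, 0, 0, 0, 0, -1], [-0.2, -2.0, 0, 0, 0, 0, -1], [-0.2, -1.8, 0, 0, 0, 0, -1], [-0.8, -0.9, 0, 0, 0, 0, -1], [-1.6, -0.2, 0, 0, 0, 0, -1], [-2.0, -0.31, 0, 0, 0, 0, -1], [-2.0, -0.31, 0, 0, 0, 0, -1], [-2.0, -0.31, 0, 0, 0, 0, -1], [-2.0, -0.31, 0, 0, 0, 0, -1], [-2.0, -0.31, 0, 0, 0, 0, -1], [-2.0, -0.31, 0, 0, 0, 0, -1], [-2.0, -0.31, 0, 0, 0, 0, -1], [-2.0, -0.31, 0, 0, 0, 0, -1], [-2.0, -0.31, 0, 0, 0, 0, -1], [-2.0, -0.31, 0, 0, 0, 0, -1]])

```text
time: 25.12
tool_pos: [0.4986, -0.0371, 0.357]
tool_rot: [-0.002, 0.654, 0.757, -0.001]
contact_force: [1.1, 0.3, -3.8]
gripper_width: 0.685
grasp_force: 64.6
```

```bash
python3 go.py .496,-.355,.36
```

```text
.496,-.355,.36 cm [-31.42  -4.86  -0.32]
t 25.12 pos [ 0.4986 -0.0371  0.357 ] yhead 8.33 tilt [-3.5e-03  8.0e-04 -1.0e+00] F [ 1.1  0.3 -3.8] w 0.685 g 64.6 q [-0.22 -0.29  1.75  0.    1.68 -0.37]
```

Request:
move_arm(rows=[[-2.0, -0.31, 0, 0, 0, 0, -1], [-2.0, -0.31, 0, 0, 0, 0, -1], [-2.0, -0.31, 0, 0, 0, 0, -1], [-2.0, -0.31, 0, 0, 0, 0, -1], [-2.0, -0.31, 0, 0, 0, 0, -1], [-2.0, -0.31, 0, 0, 0, 0, -1], [-2.0, -0.31, 0, 0, 0, 0, -1], [-2.0, -0.31, 0, 0, 0, 0, -1], [-2.0, -0.31, 0, 0, 0, 0, -1], [-2.0, -0.31, 0, 0, 0, 0, -1], [-2.0, -0.31, 0, 0, 0, 0, -1], [-2.0, -0.31, 0, 0, 0, 0, -1], [-2.0, -0.31, 0, 0, 0, 0, -1], [-2.0, -0.31, 0, 0, 0, 0, -1], [-1.4, -0.2, 0, 0, 0, 0, -1], [-0.8, -0.1, 0, 0, 0, 0, -1], [0, 0, 0, 0, 0, 0, -1], [0, 0, 0, 0, 0, 0, -1]])

```text
time: 26.62
tool_pos: [0.4975, -0.3414, 0.3585]
tool_rot: [-0.001, 0.654, 0.757, 0.0]
contact_force: [-0.0, 1.0, -3.5]
gripper_width: 0.685
grasp_force: 64.6
```

```bash
python3 go.py .496,-.355,.0886
```

```text
.496,-.355,.0886 cm [-1.37 -0.33 26.99]
t 26.62 pos [ 0.4975 -0.3414  0.3585] yhead 8.32 tilt [-9.0e-04  1.6e-03 -1.0e+00] F [-0.   1.  -3.5] w 0.685 g 64.6 q [-0.72 -0.04  1.53  0.    1.66 -0.87]
```

Request:
move_arm(rows=[[-0.7, -0.15, 0.5, 0, 0, 0, -1], [-0.7, -0.15, 1, 0, 0, 0, -1], [0, 0, 1.5, 0, 0, 0, -1], [0, 0, 2, 0, 0, 0, -1], [0, 0, 2, 0, 0, 0, -1], [0, 0, 2, 0, 0, 0, -1], [0, 0, 2, 0, 0, 0, -1], [0, 0, 2, 0, 0, 0, -1], [0, 0, 2, 0, 0, 0, -1], [0, 0, 2, 0, 0, 0, -1], [0, 0, 2, 0, 0, 0, -1], [0, 0, 1.5, 0, 0, 0, -1], [0, 0, 1.5, 0, 0, 0, -1], [0, 0, 1, 0, 0, 0, -1], [0, 0, 1, 0, 0, 0, -1], [0, 0, 0.8, 0, 0, 0, -1], [0, 0, 0.5, 0, 0, 0, -1], [0, 0, 0.4, 0, 0, 0, -1], [0, 0, 0, 0, 0, 0, -1], [0, 0, 0, 0, 0, 0, -1]])

```text
time: 28.28
tool_pos: [0.497, -0.3564, 0.1027]
tool_rot: [0.0, 0.654, 0.757, -0.0]
contact_force: [-0.5, 0.6, -4.1]
gripper_width: 0.682
grasp_force: 64.6
```

```bash
python3 go.py .496,-.355,.0886
```

```text
.496,-.355,.0886 cm [ 0.15 -0.08  1.41]
t 28.28 pos [ 0.497  -0.3564  0.1027] yhead 8.33 tilt [ 5.e-04 -5.e-04 -1.e+00] F [-0.5  0.6 -4.1] w 0.682 g 64.6 q [-0.74  0.15  1.76 -0.    1.23 -0.89]
```

Request:
move_arm(rows=[[0, 0, 0.3, 0, 0, 0, -1], [0, 0, 0.3, 0, 0, 0, -1], [0, 0, 0.2, 0, 0, 0, -1], [0, 0, 0.2, 0, 0, 0, -1], [0, 0, 0.1, 0, 0, 0, -1], [0, 0, 0.1, 0, 0, 0, -1], [0, 0, 0, 0, 0, 0, -1], [0, 0, 0, 0, 0, 0, -1]])

```text
time: 28.95
tool_pos: [0.4968, -0.3562, 0.0903]
tool_rot: [-0.0, 0.654, 0.757, -0.0]
contact_force: [0.6, 0.7, -3.5]
gripper_width: 0.681
grasp_force: 64.6
```

Request:
move_arm(rows=[[0, 0, 0.1, 0, 0, 0, -1], [0, 0, 0.05, 0, 0, 0, -1], [0, 0, 0.05, 0, 0, 0, -1], [0, 0, 0, 0, 0, 0, -1], [0, 0, 0, 0, 0, 0, -1]])

```text
time: 29.37
tool_pos: [0.4969, -0.3563, 0.0887]
tool_rot: [0.0, 0.654, 0.757, -0.0]
contact_force: [-1.5, 0.6, -1.0]
gripper_width: 0.683
grasp_force: 64.6
```

Request:
move_arm(rows=[[0, 0, 0.05, 0, 0, 0, -1], [0, 0, 0, 0, 0, 0, -1], [0, 0, 0, 0, 0, 0, -1], [0, 0, 0, 0, 0, 0, 0.4], [0, 0, 0, 0, 0, 0, 0.5], [0, 0, 0, 0, 0, 0, 0.7], [0, 0, 0, 0, 0, 0, 0.9], [0, 0, 0, 0, 0, 0, 0.9], [0, 0, -1, 0, 0, 0, 0.9], [0, 0, -2, 0, 0, 0, 0.9], [0, 0, -2, 0, 0, 0, 0.9], [0, 0, -2, 0, 0, 0, 0.9], [0, 0, -2, 0, 0, 0, 0.9], [0, 0, -2, 0, 0, 0, 0.9], [0, 0, -2, 0, 0, 0, 0.9], [-2, 0, 0, 0, 0, 0, 0.9], [0, 0, 0, 0, 0, 0, 0.9], [0, 0, 0, 0, 0, 0, 0.9]])

```text
time: 30.87
tool_pos: [0.4998, -0.3765, 0.2188]
tool_rot: [0.001, 0.654, 0.756, 0.0]
contact_force: [-0.3, 0.2, -0.5]
gripper_width: 0.953
grasp_force: 0.0
```

```bash
python3 go.py .4737,-.2677,.071 ; python3 - <<'E'
from h import *; from plant import manip
f=manip.grab_frame("wrist"); np.savez("pics/w5.npz",**f); cv2.imwrite("pics/w5.png",f["img"])
E
```

```text
.4737,-.2677,.071 cm [11.15 -1.03 14.77]
t 30.87 pos [ 0.4998 -0.3765  0.2188] yhead 8.28 tilt [ 9.e-04 -7.e-04 -1.e+00] F [-0.3  0.2 -0.5] w 0.953 g 0.0 q [-0.76  0.07  1.64  0.    1.42 -0.91]
```

View pics/w5.png

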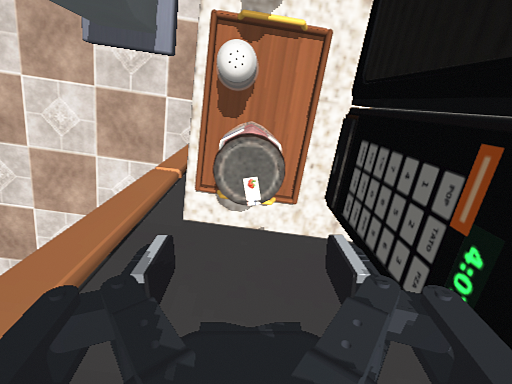

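Jam stands on the tray (lid at (250,170)); salt dome at about (236,60).

```bash
python3 - <<'E'
from h import *
W=np.load("pics/w5.npz");T=np.load("pics/top0.npz")
p=((572.5)/4.2-.5+222,160.5/4.2-.5+178)
print(onz(W,236,60,.096),onz(W,236,62,.088),tri(T,p,W,(236,60)),onz(W,250,170,.121))
E
```

```text
[ 0.47321968 -0.27126406  0.096     ] [ 0.47291765 -0.27184798  0.088     ] (array([ 0.47327156, -0.27014399,  0.08755321]), np.float64(0.0008386582484021008)) [ 0.49689578 -0.35480754  0.121     ]
```

Request:
move_arm(rows=[[1.5, -0.14, 0, 0, 0, 0, 0.9], [2.2, -0.22, 0, 0, 0, 0, 0.9], [2.4, -0.24, 0, 0, 0, 0, 0.9], [2.2, -0.22, 0, 0, 0, 0, 0.9], [1.7, -0.15, 0, 0, 0, 0, 0.9], [0.9, -0.1, 0, 0, 0, 0, 0.9], [0, 0, 1, 0, 0, 0, 0.7], [0, 0, 1.7, 0, 0, 0, 0.7], [0, 0, 1.7, 0, 0, 0, 0.7], [0, 0, 1.7, 0, 0, 0, 0.7], [0, 0, 1.7, 0, 0, 0, 0.7], [0, 0, 1.7, 0, 0, 0, 0.7], [0, 0, 1.7, 0, 0, 0, 0.7], [0, 0, 1.5, 0, 0, 0, 0.7], [0, 0, 1, 0, 0, 0, 0.7], [0, 0, 1, 0, 0, 0, 0.7], [0, 0, 0, 0, 0, 0, 0.7], [0, 0, 0, 0, 0, 0, 0.7]])

```text
time: 32.42
tool_pos: [0.4731, -0.2697, 0.0703]
tool_rot: [-0.001, 0.654, 0.757, -0.0]
contact_force: [0.1, -0.0, 0.4]
gripper_width: 0.847
grasp_force: 0.0
```

```bash
python3 go.py .4733,-.2695,.071
```

```text
.4733,-.2695,.071 cm [ 0.02  0.02 -0.07]
t 32.42 pos [ 0.4731 -0.2697  0.0703] yhead 8.31 tilt [-8.e-04  6.e-04 -1.e+00] F [ 0.1 -0.   0.4] w 0.847 g 0.0 q [-0.65  0.05  1.94 -0.    1.16 -0.8 ]
```

Request:
move_arm(rows=[[0, 0, 0, 0, 0, 0, 0.3], [0, 0, 0, 0, 0, 0, -1], [0, 0, 0, 0, 0, 0, -1], [0, 0, 0, 0, 0, 0, -1], [0, 0, 0, 0, 0, 0, -1], [0, 0, 0, 0, 0, 0, -1], [0, 0, 0, 0, 0, 0, -1], [0, 0, 0, 0, 0, 0, -1]])

```text
time: 33.08
tool_pos: [0.4739, -0.2703, 0.0721]
tool_rot: [0.001, 0.654, 0.757, -0.0]
contact_force: [-1.4, 0.4, 6.0]
gripper_width: 0.389
grasp_force: 57.8
```

Width suggests 34 mm rather than 44 mm, so I check how the shaker is held.

```bash
python3 - <<'E'
from h import *; from plant import manip
f=manip.grab_frame("wrist"); g=manip.grab_frame("top"); cv2.imwrite("pics/w6.png",np.hstack([cv2.resize(f["img"][60:360,60:460],(440,330)),cv2.resize(g["img"][150:270,280:410],(358,330))]))
E
```

```text
(no output)
```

View pics/w6.png

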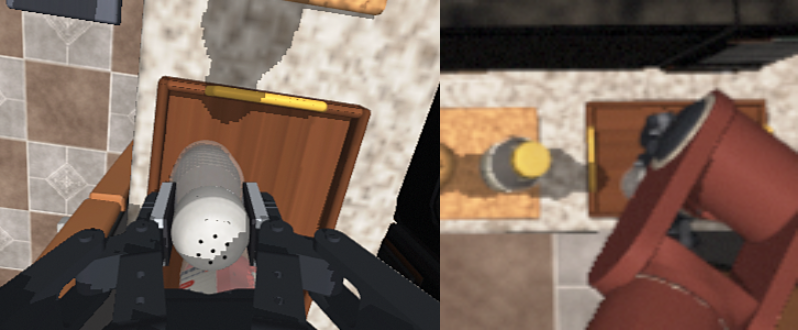

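The shaker stands upright between the pads, held at its upper part (about (210,230) in the left half). Trial lift.

Request:
move_arm(rows=[[0, 0, -0.5, 0, 0, 0, -1], [0, 0, -0.8, 0, 0, 0, -1], [0, 0, -0.8, 0, 0, 0, -1], [0, 0, -0.5, 0, 0, 0, -1], [0, 0, 0, 0, 0, 0, -1], [0, 0, 0, 0, 0, 0, -1]])

```text
time: 33.68
tool_pos: [0.4736, -0.2699, 0.0974]
tool_rot: [0.001, 0.654, 0.757, 0.0]
contact_force: [0.1, 0.9, -1.2]
gripper_width: 0.392
grasp_force: 57.5
```

```bash
python3 - <<'E'
from h import *; from plant import manip
f=manip.grab_frame("wrist"); cv2.imwrite("pics/w7.png",cv2.resize(f["img"][60:360,60:460],(800,600)))
E
```

```text
(no output)
```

View pics/w7.png

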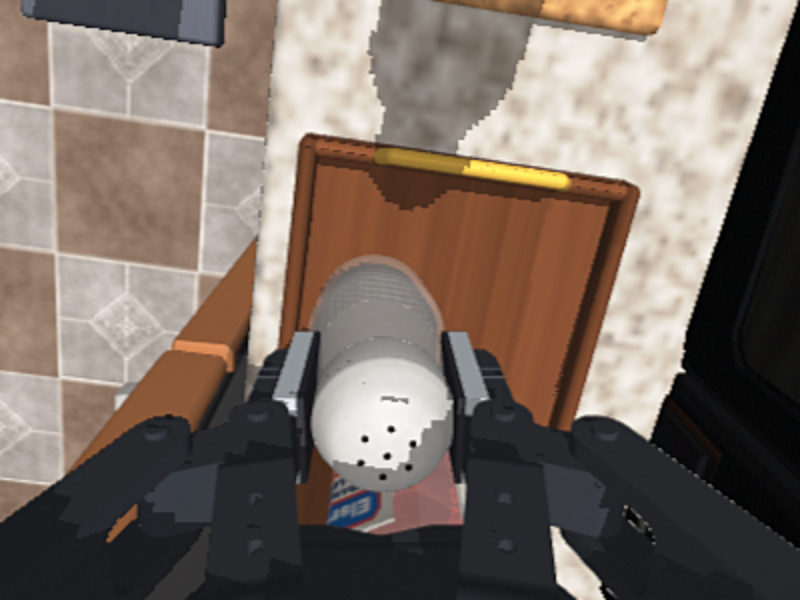

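Held upright and lifting (dome at about (385,420)). Raise high over the bottle and go to the caddy.

Request:
move_arm(rows=[[0, 0, -1, 0, 0, 0, -1], [0, 0, -1.7, 0, 0, 0, -1], [0, 0, -2, 0, 0, 0, -1], [0, 0, -2, 0, 0, 0, -1], [0, 0, -2, 0, 0, 0, -1], [0, 0, -2, 0, 0, 0, -1], [0, 0, -2, 0, 0, 0, -1], [0, 0, -2, 0, 0, 0, -1], [0, 0, -2, 0, 0, 0, -1], [0, 0, -2, 0, 0, 0, -1], [0, 0, -2, 0, 0, 0, -1], [0, 0, -2, 0, 0, 0, -1], [0, 0, -1.3, 0, 0, 0, -1], [0, 0, -0.6, 0, 0, 0, -1], [0, 0, 0, 0, 0, 0, -1], [0, 0, 0, 0, 0, 0, -1]])

```text
time: 35.07
tool_pos: [0.4731, -0.2695, 0.3421]
tool_rot: [-0.001, 0.654, 0.757, -0.0]
contact_force: [0.4, -0.2, -1.0]
gripper_width: 0.39
grasp_force: 57.6
```

```bash
python3 go.py .50,.19,.34
```

```text
.50,.19,.34 cm [45.08  9.31  0.23]
t 35.07 pos [ 0.4731 -0.2695  0.3421] yhead 8.33 tilt [-8.e-04  6.e-04 -1.e+00] F [ 0.4 -0.2 -1. ] w 0.39 g 57.6 q [-0.65 -0.18  1.68  0.    1.64 -0.8 ]
```

Request:
move_arm(rows=[[1.2, 0.25, 0, 0, 0, 0, -1], [2.2, 0.45, 0, 0, 0, 0, -1], [2.6, 0.54, 0, 0, 0, 0, -1], [2.6, 0.54, 0, 0, 0, 0, -1], [2.6, 0.54, 0, 0, 0, 0, -1], [2.6, 0.54, 0, 0, 0, 0, -1], [2.6, 0.54, 0, 0, 0, 0, -1], [2.6, 0.54, 0, 0, 0, 0, -1], [2.6, 0.54, 0, 0, 0, 0, -1], [2.6, 0.54, 0, 0, 0, 0, -1], [2.6, 0.54, 0, 0, 0, 0, -1], [2.6, 0.54, 0, 0, 0, 0, -1], [2.6, 0.54, 0, 0, 0, 0, -1], [2.6, 0.54, 0, 0, 0, 0, -1], [2.6, 0.54, 0, 0, 0, 0, -1], [2.6, 0.54, 0, 0, 0, 0, -1], [2.6, 0.54, 0, 0, 0, 0, -1], [2.0, 0.4, 0, 0, 0, 0, -1], [0, 0, 0, 0, 0, 0, -1], [0, 0, 0, 0, 0, 0, -1]])

```text
time: 36.73
tool_pos: [0.499, 0.1841, 0.3411]
tool_rot: [-0.001, 0.653, 0.757, -0.001]
contact_force: [0.1, -0.5, -1.7]
gripper_width: 0.39
grasp_force: 57.6
```

```bash
python3 go.py .6486,.2245,.16
```

```text
.6486,.2245,.16 cm [ 1.81 15.45 18.06]
t 36.73 pos [0.499  0.1841 0.3411] yhead 8.47 tilt [-3.e-03 -9.e-04 -1.e+00] F [ 0.1 -0.5 -1.7] w 0.39 g 57.6 q [ 0.21 -0.21  1.71 -0.    1.64  0.07]
```

Request:
move_arm(rows=[[0.1, 0.9, 0, 0, 0, 0, -1], [0.2, 1.8, 0, 0, 0, 0, -1], [0.24, 2, 0, 0, 0, 0, -1], [0.24, 2, 0, 0, 0, 0, -1], [0.24, 2, 0, 0, 0, 0, -1], [0.24, 2, 0, 0, 0, 0, -1], [0.24, 2, 0, 0, 0, 0, -1], [0.2, 1.8, 0, 0, 0, 0, -1], [0.1, 0.9, 0, 0, 0, 0, -1], [0, 0, 1, 0, 0, 0, -1], [0, 0, 2, 0, 0, 0, -1], [0, 0, 2, 0, 0, 0, -1], [0, 0, 2, 0, 0, 0, -1], [0, 0, 2, 0, 0, 0, -1], [0, 0, 2, 0, 0, 0, -1], [0, 0, 2, 0, 0, 0, -1], [0, 0, 2, 0, 0, 0, -1], [0, 0, 1, 0, 0, 0, -1], [0, 0, 0, 0, 0, 0, -1], [0, 0, 0, 0, 0, 0, -1]])

```text
time: 38.4
tool_pos: [0.6492, 0.2227, 0.1823]
tool_rot: [-0.0, 0.654, 0.756, -0.001]
contact_force: [1.0, -0.0, -0.3]
gripper_width: 0.393
grasp_force: 57.7
```

```bash
python3 go.py .6486,.2245,.0741; python3 - <<'E'
from h import *; from plant import manip
f=manip.grab_frame("wrist"); cv2.imwrite("pics/w8.png",f["img"])
E
```

```text
.6486,.2245,.0741 cm [ 0.19 -0.02 10.82]
t 38.4 pos [0.6492 0.2227 0.1823] yhead 8.31 tilt [-1.4e-03 -3.0e-04 -1.0e+00] F [ 1.  -0.  -0.3] w 0.393 g 57.7 q [ 0.22  0.24  1.52 -0.    1.38  0.08]
```

View pics/w8.png

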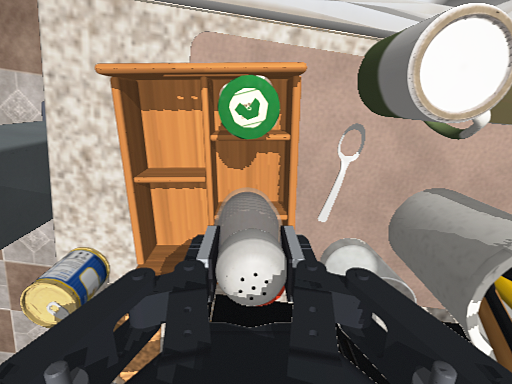

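Shaker sits over the free middle cell (dividers at rows 135 and 210, x-walls at columns 210 and 295). Lower it.

Request:
move_arm(rows=[[0.19, 0, 0.5, 0, 0, 0, -1], [0, 0, 1, 0, 0, 0, -1], [0, 0, 1.2, 0, 0, 0, -1], [0, 0, 1.2, 0, 0, 0, -1], [0, 0, 1.2, 0, 0, 0, -1], [0, 0, 1.2, 0, 0, 0, -1], [0, 0, 1.2, 0, 0, 0, -1], [0, 0, 1, 0, 0, 0, -1], [0, 0, 0.8, 0, 0, 0, -1], [0, 0, 0.6, 0, 0, 0, -1], [0, 0, 0.4, 0, 0, 0, -1], [0, 0, 0.2, 0, 0, 0, -1], [0, 0, 0.1, 0, 0, 0, -1], [0, 0, 0, 0, 0, 0, -1], [0, 0, 0, 0, 0, 0, -1]])

```text
time: 39.7
tool_pos: [0.65, 0.2251, 0.0775]
tool_rot: [0.0, 0.654, 0.757, 0.0]
contact_force: [-0.4, -0.2, 0.3]
gripper_width: 0.394
grasp_force: 57.7
```

Request:
move_arm(rows=[[0, 0, 0.1, 0, 0, 0, -1], [0, 0, 0.1, 0, 0, 0, -1], [0, 0, 0.1, 0, 0, 0, -1], [0, 0, 0.05, 0, 0, 0, -1], [0, 0, 0, 0, 0, 0, -1], [0, 0, 0, 0, 0, 0, -1]])

```text
time: 40.2
tool_pos: [0.6499, 0.2251, 0.0742]
tool_rot: [0.0, 0.654, 0.757, 0.0]
contact_force: [-3.3, -1.5, 4.8]
gripper_width: 0.393
grasp_force: 58.8
```

Request:
move_arm(rows=[[0, 0, 0, 0, 0, 0, 0], [0, 0, 0, 0, 0, 0, 0.1], [0, 0, 0, 0, 0, 0, 0.2], [0, 0, 0, 0, 0, 0, 0.25], [0, 0, 0, 0, 0, 0, 0.25], [0, 0, -1, 0, 0, 0, 0.25], [0, 0, -2, 0, 0, 0, 0.25], [0, 0, -2, 0, 0, 0, 0.25], [0, 0, -2, 0, 0, 0, 0.3], [0, 0, -2, 0, 0, 0, 0.5], [0, 0, -2, 0, 0, 0, 0.5], [0, 0, -2, 0, 0, 0, 0.5], [0, 0, -2, 0, 0, 0, 0.5], [0, 0, -2, 0, 0, 0, 0.5], [0, 0, -2, 0, 0, 0, 0.5], [0, 0, -1, 0, 0, 0, 0.5], [-2, 0, 0, 0, 0, 0, 0.5], [-2, 0, 0, 0, 0, 0, 0.5], [-2, 0, 0, 0, 0, 0, 0.5], [-1, 0, 0, 0, 0, 0, 0.5]])

```text
time: 41.87
tool_pos: [0.6598, 0.1539, 0.2733]
tool_rot: [0.0, 0.654, 0.756, -0.0]
contact_force: [-0.1, 1.0, -0.6]
gripper_width: 0.75
grasp_force: 0.0
```

```bash
python3 go.py .50,.12,.275; python3 - <<'E'
from h import *; from plant import manip
f=manip.grab_frame("wrist"); np.savez("pics/w9.npz",**f); cv2.imwrite("pics/w9.png",f["img"])
E
```

```text
.50,.12,.275 cm [ -1.06 -16.3   -0.16]
t 41.87 pos [0.6598 0.1539 0.2733] yhead 8.25 tilt [-0.e+00 -7.e-04 -1.e+00] F [-0.1  1.  -0.6] w 0.75 g 0.0 q [ 0.12  0.16  1.46 -0.    1.52 -0.02]
```

View pics/w9.png

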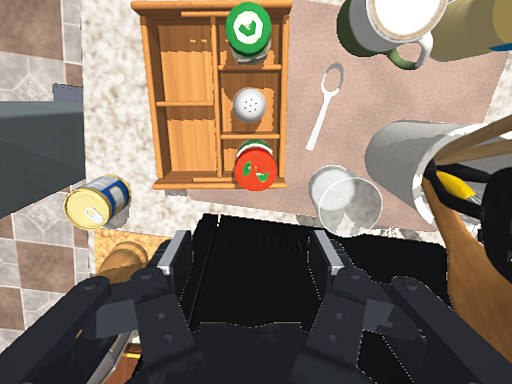

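Salt stands upright in the middle cell (dome at (249,104)), between the undisturbed green and red jars. Now fetch the mill.

Request:
move_arm(rows=[[0, -1, 0, 0, 0, 0, 0.5], [-0.12, -2, 0, 0, 0, 0, 0.5], [-0.14, -2.5, 0, 0, 0, 0, 0.5], [-0.16, -2.5, 0, 0, 0, 0, 0.5], [-0.16, -2.5, 0, 0, 0, 0, 0.5], [-0.16, -2.5, 0, 0, 0, 0, 0.5], [-0.16, -2.2, 0, 0, 0, 0, 0.5], [-0.6, -1.1, 0, 0, 0, 0, 0.5], [-1.5, -0.3, 0, 0, 0, 0, 0.5], [-2.5, -0.5, 0, 0, 0, 0, 0.5], [-2.5, -0.5, 0, 0, 0, 0, 0.5], [-2.5, -0.5, 0, 0, 0, 0, 0.5], [-2.5, -0.5, 0, 0, 0, 0, 0.5], [-2.0, -0.4, 0, 0, 0, 0, 0.5], [-1.3, -0.3, 0, 0, 0, 0, 0.5], [0, 0, 0, 0, 0, 0, 0.5], [0, 0, 0, 0, 0, 0, 0.5]])

```text
time: 43.33
tool_pos: [0.4923, -0.0333, 0.2733]
tool_rot: [-0.0, 0.654, 0.756, 0.0]
contact_force: [-0.3, -0.0, 0.1]
gripper_width: 0.75
grasp_force: 0.0
```

```bash
python3 go.py .4923,-.0362,.14
```

```text
.4923,-.0362,.14 cm [-0.3  -0.05 13.33]
t 43.33 pos [ 0.4923 -0.0333  0.2733] yhead 8.27 tilt [ 1.e-04  8.e-04 -1.e+00] F [-0.3 -0.   0.1] w 0.75 g 0.0 q [-0.22 -0.28  1.88  0.    1.54 -0.36]
```

Request:
move_arm(rows=[[-0.3, -0.05, 0, 0, 0, 0, 0.5], [0, 0, 1, 0, 0, 0, 0.6], [0, 0, 1.6, 0, 0, 0, 0.6], [0, 0, 1.6, 0, 0, 0, 0.6], [0, 0, 1.6, 0, 0, 0, 0.6], [0, 0, 1.6, 0, 0, 0, 0.6], [0, 0, 1.6, 0, 0, 0, 0.6], [0, 0, 1.6, 0, 0, 0, 0.6], [0, 0, 1.6, 0, 0, 0, 0.6], [0, 0, 1.1, 0, 0, 0, 0.6], [0, 0, 0, 0, 0, 0, 0.6], [0, 0, 0, 0, 0, 0, 0.6], [0, 0, 0, 0, 0, 0, -1], [0, 0, 0, 0, 0, 0, -1], [0, 0, 0, 0, 0, 0, -1], [0, 0, 0, 0, 0, 0, -1], [0, 0, 0, 0, 0, 0, -1], [0, 0, 0, 0, 0, 0, -1], [0, 0, 0, 0, 0, 0, -1]])

```text
time: 44.92
tool_pos: [0.4933, -0.0368, 0.1421]
tool_rot: [0.001, 0.654, 0.757, 0.001]
contact_force: [-1.3, 1.3, 6.3]
gripper_width: 0.541
grasp_force: 61.9
```

Request:
move_arm(rows=[[0, 0, -0.6, 0, 0, 0, -1], [0, 0, -1.2, 0, 0, 0, -1], [0, 0, -1.5, 0, 0, 0, -1], [0, 0, -1.5, 0, 0, 0, -1], [0, 0, -1.5, 0, 0, 0, -1], [0, 0, -1.5, 0, 0, 0, -1], [0, 0, -1.5, 0, 0, 0, -1], [0, 0, -1.2, 0, 0, 0, -1], [0, 0, -0.6, 0, 0, 0, -1], [0, 0, 0, 0, 0, 0, -1], [0, 0, 0, 0, 0, 0, -1]])

```text
time: 45.83
tool_pos: [0.4922, -0.0366, 0.2512]
tool_rot: [-0.0, 0.654, 0.757, -0.0]
contact_force: [0.3, -0.1, -2.5]
gripper_width: 0.54
grasp_force: 61.6
```

```bash
python3 go.py .563,.2595,.25
```

```text
.563,.2595,.25 cm [28.27 11.29  0.11]
t 45.83 pos [ 0.4922 -0.0366  0.2512] yhead 8.32 tilt [-1.e-04 -0.e+00 -1.e+00] F [ 0.3 -0.1 -2.5] w 0.54 g 61.6 q [-0.23 -0.27  1.91 -0.    1.5  -0.37]
```

Request:
move_arm(rows=[[1.0, 0.4, 0, 0, 0, 0, -1], [2.0, 0.8, 0, 0, 0, 0, -1], [2.0, 0.8, 0, 0, 0, 0, -1], [2.0, 0.8, 0, 0, 0, 0, -1], [2.0, 0.8, 0, 0, 0, 0, -1], [2.0, 0.8, 0, 0, 0, 0, -1], [2.0, 0.8, 0, 0, 0, 0, -1], [2.0, 0.8, 0, 0, 0, 0, -1], [2.0, 0.8, 0, 0, 0, 0, -1], [2.0, 0.8, 0, 0, 0, 0, -1], [2.0, 0.8, 0, 0, 0, 0, -1], [2.0, 0.8, 0, 0, 0, 0, -1], [2.0, 0.8, 0, 0, 0, 0, -1], [2.0, 0.8, 0, 0, 0, 0, -1], [1.2, 0.48, 0, 0, 0, 0, -1], [0, 0, 0, 0, 0, 0, -1], [0, 0, 0, 0, 0, 0, -1], [0, 0, 0, 0, 0, 0, -1]])

```text
time: 47.33
tool_pos: [0.5627, 0.2583, 0.2506]
tool_rot: [-0.0, 0.654, 0.757, -0.001]
contact_force: [-0.3, -0.1, -1.7]
gripper_width: 0.542
grasp_force: 61.8
```

```bash
python3 go.py .563,.2595,.1430
```

```text
.563,.2595,.1430 cm [ 0.12  0.06 10.76]
t 47.33 pos [0.5627 0.2583 0.2506] yhead 8.31 tilt [-1.3e-03 -9.0e-04 -1.0e+00] F [-0.3 -0.1 -1.7] w 0.542 g 61.8 q [ 0.31  0.04  1.63 -0.    1.48  0.17]
```

Request:
move_arm(rows=[[0.1, 0.05, 0.7, 0, 0, 0, -1], [0, 0, 1.4, 0, 0, 0, -1], [0, 0, 1.5, 0, 0, 0, -1], [0, 0, 1.5, 0, 0, 0, -1], [0, 0, 1.5, 0, 0, 0, -1], [0, 0, 1.5, 0, 0, 0, -1], [0, 0, 0.9, 0, 0, 0, -1], [0, 0, 0.5, 0, 0, 0, -1], [0, 0, 0.4, 0, 0, 0, -1], [0, 0, 0.3, 0, 0, 0, -1], [0, 0, 0.2, 0, 0, 0, -1], [0, 0, 0.1, 0, 0, 0, -1], [0, 0, 0, 0, 0, 0, -1], [0, 0, 0, 0, 0, 0, -1]])

```text
time: 48.5
tool_pos: [0.5637, 0.26, 0.1469]
tool_rot: [0.0, 0.654, 0.757, 0.0]
contact_force: [-0.2, 0.3, -2.4]
gripper_width: 0.539
grasp_force: 61.8
```

Request:
move_arm(rows=[[0, 0, 0.2, 0, 0, 0, -1], [0, 0, 0.1, 0, 0, 0, -1], [0, 0, 0.1, 0, 0, 0, -1], [0, 0, 0.05, 0, 0, 0, -1], [0, 0, 0, 0, 0, 0, -1], [0, 0, 0, 0, 0, 0, -1]])

```text
time: 49.0
tool_pos: [0.5635, 0.26, 0.1422]
tool_rot: [0.0, 0.654, 0.757, 0.0]
contact_force: [-0.9, 0.6, 1.5]
gripper_width: 0.539
grasp_force: 62.0
```

Landed at its original place. Release, rise, go for the sauce.

Request:
move_arm(rows=[[0, 0, 0, 0, 0, 0, 0.2], [0, 0, 0, 0, 0, 0, 0.4], [0, 0, 0, 0, 0, 0, 0.5], [0, 0, 0, 0, 0, 0, 0.6], [0, 0, 0, 0, 0, 0, 0.6], [0, 0, -1, 0, 0, 0, 0.6], [0, 0, -2, 0, 0, 0, 0.6], [0, 0, -2, 0, 0, 0, 0.6], [0, 0, -2, 0, 0, 0, 0.6], [0, 0, -2, 0, 0, 0, 0.6], [0, 0, -2, 0, 0, 0, 0.6], [0, 0, -2, 0, 0, 0, 0.6], [0, 0, -2, 0, 0, 0, 0.6], [0, 0, 0, 0, 0, 0, 0.6], [0, 0, 0, 0, 0, 0, 0.6]])

```text
time: 50.25
tool_pos: [0.5641, 0.2601, 0.294]
tool_rot: [0.001, 0.654, 0.757, 0.002]
contact_force: [0.1, 0.1, 0.4]
gripper_width: 0.795
grasp_force: 0.0
```

```bash
python3 go.py .493,.12,.29 .4925,-.1207,.29
```

```text
.493,.12,.29 cm [-12.83  -9.06   0.36]
.4925,-.1207,.29 cm [-36.64 -12.6    0.33]
t 50.25 pos [0.5641 0.2601 0.294 ] yhead 8.33 tilt [ 0.0037  0.0012 -1.    ] F [0.1 0.1 0.4] w 0.795 g 0.0 q [ 0.31  0.02  1.57 -0.    1.54  0.17]
```

Request:
move_arm(rows=[[-1.2, -0.9, 0, 0, 0, 0, 0.6], [-2.3, -1.6, 0, 0, 0, 0, 0.6], [-2.4, -1.7, 0, 0, 0, 0, 0.6], [-2.4, -1.7, 0, 0, 0, 0, 0.6], [-2.4, -1.7, 0, 0, 0, 0, 0.6], [-2.2, -1.46, 0, 0, 0, 0, 0.6], [-2.4, -0.36, 0, 0, 0, 0, 0.6], [-2.4, -0.36, 0, 0, 0, 0, 0.6], [-2.4, -0.36, 0, 0, 0, 0, 0.6], [-2.4, -0.36, 0, 0, 0, 0, 0.6], [-2.4, -0.36, 0, 0, 0, 0, 0.6], [-2.4, -0.36, 0, 0, 0, 0, 0.6], [-2.4, -0.36, 0, 0, 0, 0, 0.6], [-2.4, -0.36, 0, 0, 0, 0, 0.6], [-2.4, -0.36, 0, 0, 0, 0, 0.6], [-1.4, -0.2, 0, 0, 0, 0, 0.6], [-0.7, -0.1, 0, 0, 0, 0, 0.6], [0, 0, 0, 0, 0, 0, 0.6], [0, 0, 0, 0, 0, 0, 0.6]])

```text
time: 51.83
tool_pos: [0.4914, -0.1201, 0.2907]
tool_rot: [-0.001, 0.654, 0.756, -0.0]
contact_force: [0.0, 0.5, -0.0]
gripper_width: 0.797
grasp_force: 0.0
```

```bash
python3 go.py .4925,-.1207,.1845
```

```text
.4925,-.1207,.1845 cm [-0.09  0.12 10.62]
t 51.83 pos [ 0.4914 -0.1201  0.2907] yhead 8.31 tilt [-0.0017  0.0012 -1.    ] F [ 0.   0.5 -0. ] w 0.797 g 0.0 q [-0.39 -0.26  1.83  0.    1.57 -0.53]
```

Request:
move_arm(rows=[[0, 0.1, 0.7, 0, 0, 0, 0.6], [0, 0, 1.4, 0, 0, 0, 0.6], [0, 0, 1.5, 0, 0, 0, 0.6], [0, 0, 1.5, 0, 0, 0, 0.6], [0, 0, 1.5, 0, 0, 0, 0.6], [0, 0, 1.5, 0, 0, 0, 0.6], [0, 0, 1.5, 0, 0, 0, 0.6], [0, 0, 0.9, 0, 0, 0, 0.6], [0, 0, 0, 0, 0, 0, 0.6], [0, 0, 0, 0, 0, 0, 0.6], [0, 0, 0, 0, 0, 0, -1], [0, 0, 0, 0, 0, 0, -1], [0, 0, 0, 0, 0, 0, -1], [0, 0, 0, 0, 0, 0, -1], [0, 0, 0, 0, 0, 0, -1], [0, 0, 0, 0, 0, 0, -1], [0, 0, 0, 0, 0, 0, -1], [0, 0, 0, 0, 0, 0, -1]])

```text
time: 53.33
tool_pos: [0.4933, -0.1207, 0.1881]
tool_rot: [0.001, 0.654, 0.757, 0.0]
contact_force: [-1.6, -0.0, 5.4]
gripper_width: 0.352
grasp_force: 60.1
```

Request:
move_arm(rows=[[0, 0, -0.6, 0, 0, 0, -1], [0, 0, -1.2, 0, 0, 0, -1], [0, 0, -1.5, 0, 0, 0, -1], [0, 0, -1.5, 0, 0, 0, -1], [0, 0, -1.5, 0, 0, 0, -1], [0, 0, -1.5, 0, 0, 0, -1], [0, 0, -1.5, 0, 0, 0, -1], [0, 0, -1.2, 0, 0, 0, -1], [0, 0, -0.6, 0, 0, 0, -1], [0, 0, 0, 0, 0, 0, -1], [0, 0, 0, 0, 0, 0, -1]])

```text
time: 54.25
tool_pos: [0.4926, -0.1203, 0.2974]
tool_rot: [-0.0, 0.654, 0.757, -0.0]
contact_force: [0.6, -0.7, -3.5]
gripper_width: 0.357
grasp_force: 60.0
```

```bash
python3 go.py .495,.172,.30
```

```text
.495,.172,.30 cm [28.89  4.47 -0.25]
t 54.25 pos [ 0.4926 -0.1203  0.2974] yhead 8.33 tilt [-5.e-04  2.e-04 -1.e+00] F [ 0.6 -0.7 -3.5] w 0.357 g 60.0 q [-0.39 -0.26  1.82  0.    1.58 -0.53]
```

Request:
move_arm(rows=[[1.0, 0.15, 0, 0, 0, 0, -1], [1.7, 0.26, 0, 0, 0, 0, -1], [2.0, 0.31, 0, 0, 0, 0, -1], [2.0, 0.31, 0, 0, 0, 0, -1], [2.0, 0.31, 0, 0, 0, 0, -1], [2.0, 0.31, 0, 0, 0, 0, -1], [2.0, 0.31, 0, 0, 0, 0, -1], [2.0, 0.31, 0, 0, 0, 0, -1], [2.0, 0.31, 0, 0, 0, 0, -1], [2.0, 0.31, 0, 0, 0, 0, -1], [2.0, 0.31, 0, 0, 0, 0, -1], [2.0, 0.31, 0, 0, 0, 0, -1], [2.0, 0.31, 0, 0, 0, 0, -1], [2.0, 0.31, 0, 0, 0, 0, -1], [1.4, 0.22, 0, 0, 0, 0, -1], [0.8, 0.12, 0, 0, 0, 0, -1], [0, 0, 0, 0, 0, 0, -1], [0, 0, 0, 0, 0, 0, -1]])

```text
time: 55.75
tool_pos: [0.4946, 0.1721, 0.2969]
tool_rot: [-0.0, 0.654, 0.757, -0.001]
contact_force: [0.9, -0.4, -4.1]
gripper_width: 0.358
grasp_force: 59.9
```

```bash
python3 go.py .5773,.1745,.295
```

```text
.5773,.1745,.295 cm [-0.97  8.22  0.18]
t 55.75 pos [0.4946 0.1721 0.2969] yhead 8.37 tilt [-1.5e-03 -9.0e-04 -1.0e+00] F [ 0.9 -0.4 -4.1] w 0.358 g 59.9 q [ 0.19 -0.21  1.79 -0.    1.57  0.05]
```

Request:
move_arm(rows=[[-0.1, 0.8, 0, 0, 0, 0, -1], [-0.2, 1.6, 0, 0, 0, 0, -1], [-0.2, 1.8, 0, 0, 0, 0, -1], [-0.2, 1.8, 0, 0, 0, 0, -1], [-0.2, 1.4, 0, 0, 0, 0, -1], [-0.1, 0.8, 0, 0, 0, 0, -1], [0, 0, 0, 0, 0, 0, -1], [0, 0, 0, 0, 0, 0, -1], [0, 0, 0, 0, 0, 0, -1]])

```text
time: 56.5
tool_pos: [0.5772, 0.1737, 0.2976]
tool_rot: [-0.0, 0.654, 0.756, -0.0]
contact_force: [-0.5, 0.3, -3.7]
gripper_width: 0.352
grasp_force: 60.3
```

```bash
python3 go.py .5773,.1745,.188
```

```text
.5773,.1745,.188 cm [ 0.08  0.03 10.96]
t 56.5 pos [0.5772 0.1737 0.2976] yhead 8.3 tilt [-8.e-04 -1.e-04 -1.e+00] F [-0.5  0.3 -3.7] w 0.352 g 60.3 q [ 0.17 -0.02  1.61  0.    1.55  0.02]
```

Request:
move_arm(rows=[[0.05, 0, 0.8, 0, 0, 0, -1], [0, 0, 1.4, 0, 0, 0, -1], [0, 0, 1.5, 0, 0, 0, -1], [0, 0, 1.5, 0, 0, 0, -1], [0, 0, 1.5, 0, 0, 0, -1], [0, 0, 1.5, 0, 0, 0, -1], [0, 0, 1, 0, 0, 0, -1], [0, 0, 0.6, 0, 0, 0, -1], [0, 0, 0.4, 0, 0, 0, -1], [0, 0, 0.3, 0, 0, 0, -1], [0, 0, 0.1, 0, 0, 0, -1], [0, 0, 0.1, 0, 0, 0, -1], [0, 0, 0, 0, 0, 0, -1], [0, 0, 0, 0, 0, 0, -1]])

```text
time: 57.67
tool_pos: [0.578, 0.1746, 0.1916]
tool_rot: [0.0, 0.654, 0.757, 0.0]
contact_force: [-0.1, 0.4, -4.0]
gripper_width: 0.356
grasp_force: 60.3
```

Request:
move_arm(rows=[[0, 0, 0.15, 0, 0, 0, -1], [0, 0, 0.1, 0, 0, 0, -1], [0, 0, 0.05, 0, 0, 0, -1], [0, 0, 0.05, 0, 0, 0, -1], [0, 0, 0, 0, 0, 0, -1], [0, 0, 0, 0, 0, 0, -1]])

```text
time: 58.17
tool_pos: [0.5778, 0.1746, 0.1882]
tool_rot: [0.0, 0.654, 0.757, 0.0]
contact_force: [-1.3, 0.4, 1.7]
gripper_width: 0.359
grasp_force: 60.9
```

Request:
move_arm(rows=[[0, 0, 0, 0, 0, 0, -0.1], [0, 0, 0, 0, 0, 0, 0.1], [0, 0, 0, 0, 0, 0, 0.3], [0, 0, 0, 0, 0, 0, 0.5], [0, 0, 0, 0, 0, 0, 0.5], [0, 0, -1, 0, 0, 0, 0.5], [0, 0, -2, 0, 0, 0, 0.5], [0, 0, -2, 0, 0, 0, 0.5], [0, 0, -2, 0, 0, 0, 0.5], [0, 0, -2, 0, 0, 0, 0.5], [0, 0, -2, 0, 0, 0, 0.5], [0, -2, 0, 0, 0, 0, 0.5], [0, -3, 0, 0, 0, 0, 0.5], [0, -3, 0, 0, 0, 0, 0.5], [0, -3, 0, 0, 0, 0, 0.5], [0, -3, 0, 0, 0, 0, 0.5], [0, -2, 0, 0, 0, 0, 0.5], [0, 0, 0, 0, 0, 0, 0.5], [0, 0, 0, 0, 0, 0, 0.5]])

```text
time: 59.75
tool_pos: [0.4191, 0.1514, 0.2984]
tool_rot: [0.001, 0.654, 0.757, 0.001]
contact_force: [-0.3, -0.4, 0.8]
gripper_width: 0.749
grasp_force: 0.0
```

```bash
python3 go.py; python3 - <<'E'
from h import *; from plant import manip
T0=np.load("pics/top0.npz");S0=np.load("pics/side0.npz")
T=manip.grab_frame("top");S=manip.grab_frame("side");W=manip.grab_frame("wrist")
for n,a,b,bt,bs,bw in[("yellow",(20,120,120),(35,255,255),(180,160,215,195),(285,155,330,195),None),("green",(50,100,40),(80,255,255),(145,145,175,175),(295,240,330,275),None)]:
    for F,G,x in((T0,T,bt),(S0,S,bs)):
        p,q=blob(F["img"],a,b,x),blob(G["img"],a,b,x); print(n,p[0].round(1),p[1][4],q[0].round(1),q[1][4])
# mean change per object box in side view (mill, red) and in the top view (tin, tray jam region)
d=lambda F,G,x:cv2.absdiff(F["img"],G["img"])[x[1]:x[3],x[0]:x[2]].mean().round(1)
print("mill side",d(S0,S,(322,205,350,270)),"sauce side",d(S0,S,(294,166,318,240)),"red side",d(S0,S,(255,212,280,250)),"tin top",d(T0,T,(228,210,250,232)))
E
```

```text
t 59.75 pos [0.4191 0.1514 0.2984] yhead 8.34 tilt [ 2.8e-03  4.0e-04 -1.0e+00] F [-0.3 -0.4  0.8] w 0.749 g 0.0 q [ 0.18 -0.42  1.95 -0.    1.61  0.03]
yellow [194.2 175.1] 132 [194.3 175. ] 131
yellow [305.8 177.1] 258 [305.8 177.1] 256
green [159.9 160.3] 108 [159.9 160.3] 107
green [314.2 259.8] 243 [314.2 259.9] 241
mill side 6.6 sauce side 11.3 red side 8.5 tin top 10.8
```

```bash
python3 -c "
from plant import manip
print(manip.job_done())"
```

```text
the job is handed in; nothing more can be done
None
```

The job is handed in at about 60 s of the 147 s: jam on the tray, salt in the jam's old cell, sauce and mill back in their own cells. The cap position and arm readings match the start for the sauce; the mill's return rests on arm readings alone, and hand-in returned no verdict.

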